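Lock the chess clock's battery cover with the flat driver

ROBOT

A 7-joint arm with a two-finger parallel gripper is mounted at the origin on the work surface. World frame = base frame: x ahead of the robot, y to its left, z up, the work surface at z = 0. Lengths are in m, angles in degrees, forces in N, time in s.
With the tool pointing down it reaches from about 0.425 to 0.875 m from the base axis. Payload 4.7 kg.
Tool frame: the origin (TCP) lies at the very end of the fingers, on their centre line; the grasp point (between the pads) lies 19 mm behind it; z points along the fingers, x is the direction in which the jaws open and shut, and the axes are right-handed (so a half turn about z gives the same grasp; the last joint's range is limited). The gripper opens to 87 mm and grips with 3 to 60 N. Pads are 19 mm wide; open, the fingers measure 117 mm over their backs; the gripper's body (75 mm by 190 mm) begins 51 mm behind the grasp point.
Start: joints at [-64.509, 18.392, -4.016, 83.108, 1.295, 78.541, -3.26], TCP at [0.271, 0.591, 0.223] pointing down, gripper open.
Joint ranges: [-163.93, 163.93], [-17.29, 119.83], [-79.2, 71.16], [3.27, 140.29], [-89.18, 269.18], [5.43, 117.66], [-154.24, 154.24]. Speed limits (degrees/s): [147.25, 147.25, 180, 180, 180, 180, 180].

INTERFACE

Orientations are given as [roll, pitch, yaw] about the fixed x, y, z axes, in that order (R = Rz(yaw) Ry(pitch) Rx(roll)).
In Python, from cell import sensors, vision, env gives the robot as it stands.
- The arm moves only by the shell command python3 -m inch 'ROWS' [OPENING] [FORCE]. ROWS is a JSON object of lists of equal length, an entry for each row: "dp": the shift along the tool's x, y, z in m, a list of three; "turn": the turn about the tool's z in degrees. A call has 1 to 8 rows; each row shifts and turns the commanded pose from where the row before left it, along the tool's axes as they then stand; what a row does not reach is not made up. A row lasts 1/8 s, in which the tool goes at most 62.5 mm and 10.7 degrees, less where a joint would pass 70% of its speed; a pose out of reach is approached as far as the arm can. A call is refused whole if a number of a shift passes 0.0625 or a number of a turn 10.7, either way. A call with a gripper value outside its range is refused whole. OPENING is the closure, from -1 (fully open) to 1 (shut), set as the call begins (- or left out, the last holds). The fingers move at their own pace and stop on an object; FORCE is the grip in N (left out, the last holds). Time passes only in rows, so rows that do not move let the fingers close. It gives the time, the measured TCP pose, the force and the opening at its end, in the units of the state.
- sensors.get_obs(): the state, without advancing time (a new reading comes with each control period).
- vision.read_camera(name): name is "scene" or "top"; returns the picture (420x560x3 uint8, blue, green, red); there is no depth.
- vision.get_calibration(name): a dict with "K" (3x3 intrinsics, pixels), "k1" (the pictures are not rectified: a ray, as slopes to the right and down, at radius r is drawn at 1 + k1 r^2 times it, then the intrinsics apply), "pose" (4x4, takes a point from camera to world coordinates). Camera axes: x right, y down, z forward; pixel columns grow to the right and rows downward; lengths in m; the calibration is good to about 2 mm. A picture is of the moment at which its call begins. get_calibration takes no time and is no camera call.
- env.sign_off(): hands the job in, once; it reports no verdict.
The state is a dict: "time_s": time; "qpos": joint angles; "joint_velocities": joint speeds; "effort": joint torques, N m; "tool_pos": TCP position; "tool_rot": TCP orientation; "force": force on the tool from outside, world axes, zero at the start; "wrist_torque": the same for the moment, N m; "grip_width": finger opening in m.
Only numpy, scipy, OpenCV 4.12 (cv2) and the standard library are available. Lean on these libraries where they do the work, as an engineer would, in place of code of your own. Each camera call takes 0.05 s, during which the arm holds its last target.

TASK

Take the orange flat driver from the stand, seat its blade in the slotted screw of the chess clock's battery cover, push the screw in against its spring and turn it clockwise from the red mark to the green one, so that it locks and springs back up. Push only as hard as the spring needs, don't force the screw against its stop, and keep the fingers off the clock. Then stand the driver back upright in the hole it came from, let go, and leave everything else where it lies.

Things in the scene. Friction and masses are not known exactly. Their poses are not given: they have to be found in the camera images.
- lock_bore (a point): Centre of the 30 mm round bore in the grey battery cover, on the cover's top face (52.5 mm above the table). z up; x points to the red dot. The slotted screw in it is 22 mm across, its top flush with the cover. Its cartridge floats: the screw's axis lies 1.5 to 3.7 mm off this point, to a side that is not measured, and gives sideways under about 6 N.
- clock: Digital chess clock lying upside down (180 x 105 x 38 mm, black) in a foam-lined frosted acrylic tray (210 x 135 x 26 mm); neither moves. Origin: centre of the tray's underside. z up, y along its length; red and green dots beside the bore mark open and locked. The lock bears 25 N, push and twist of the blade added up.
- lock_screw (a joint): Turn of the steel slotted screw, clockwise from above: 0 open (slot along the bore's x, to the red dot), 1.3 locked (slot to the green dot); stops at -0.08 and 1.45. Slot 4 mm wide, 4 mm deep, open at both ends. A catch blocks it unless pushed in 3 to 5 mm on its spring (5 N to start, 1.3 N per mm more, solid at 5 mm); past 1.27 it springs up, locked. About 0.03 N m turns it.
- stand: Fixed dark wooden stand, 56 x 150 x 55 mm high, origin centre of its underside, z up, y along its length. Two through holes 20 mm wide at y = -40 and +40 mm, each holding a driver that hangs by its handle's lower end on the top face.
- driver_mid (a point): Orange flat driver, blade down: centre of its handle. z up, towards the handle's end; x along the handle's wide side. Handle 32 (x) x 24 (y) x 60 mm (z). Below it a 9 mm round shank and a flat blade 14 mm wide along x, 2.5 mm thick, square end 78 mm below this point (48 mm below the handle). About 90 g. In the stand this point is 85 mm above the table.
- cross_mid (a point): Blue cross-point driver in the other hole of the stand, same handle size (top 115 mm above the table): centre of its handle. Bystander.
- dice_tin: Round stainless steel dice tin with a press button in its lid, 82 mm wide, 47 mm high, origin under its centre. Bystander.
- queen: Walnut chess queen, 38 mm wide, 85 mm high, origin under its centre. Bystander.
- timer: Yellow plastic timer with a winding dial, 72 mm wide, 62 mm high, origin under its centre. Bystander.
- card_box: Red pack of cards, 64 x 92 x 20 mm, origin under its centre. Bystander.
- battery_carton: Small open carton with two old cells in it, 62 x 36 x 30 mm, origin under its centre. Bystander.
- dice_cup: Grey dice cup, mouth up, 72 mm wide, 85 mm high, origin under its centre. Bystander.
Not all that is in view belongs to the job. Of the things that look like the part that bears driver_mid, the middle-sized one is meant.

How it is judged (in metres and radians):
On the way, in this order (a step that is already met when the one before it is completed fails the run):
1. the flat driver is drawn clear of the stand (height (world z) of driver_mid above 0.136 m), for 0.1 s.
2. the screw is turning under the pressed driver (past 0.5 rad, driver pressing on the lock with over 4 N) (value of joint lock_screw above 0.5 rad and contact force between driver and clock above 4 N), for 0.05 s.
3. the screw is locked (past 1.24 rad) and the driver is off it (value of joint lock_screw above 1.24 rad and contact force between driver and clock below 0.2 N), for 0.2 s.
At the end, for the whole second after the job is handed in: The screw is locked (past 1.24 rad, in its catch), and the flat driver stands upright (within 0.12 rad) and at rest in the hole it came from, within 10 mm of where it stood, let go (value of joint lock_screw above 1.24 rad and distance of driver_mid from where it was at the start of the episode below 0.01 m and angle between driver_mid's own z axis and vertical below 0.12 rad and linear speed of driver below 0.02 m/s); the robot touches nothing.
It fails at once if the driver bears on the clock or its lock with more than 25 N, push and twist together (contact force between driver and clock above 25 N).
It fails at once if the fingers touch the clock or its screw (contact force between the fingers and clock above 1 N).
It fails at once if the arm touches the clock (contact force between the arm and clock above 1 N).
It fails at once if a bystander is moved by more than 20 mm (distance of any of cross_mid, dice_tin, queen, timer, card_box, battery_carton, dice_cup from where it was at the start of the episode above 0.02 m).
It also fails if it takes over 70 s, if anything falls off the work surface, if the arm or the gripper's body presses on something with over 40 N, if the wrist force passes 120 N, or if a joint passes its speed limit or range.

## Working session

There is one attempt and no reset: what is moved stays moved. The work goes in short steps, Python scripts to look and compute and a shell command to move; the robot and the scene stay as the last step left them, time stands still between calls to the robot, and variables do not carry over. Pictures are saved under pics/ and viewed, and the job is handed in when it is done.

```bash
ls; mkdir -p pics
python3 - <<'E'
from cell import sensors, vision
import cv2,numpy as np
print(sensors.get_obs())
for n in("scene","top"):
    im=vision.read_camera(n); cv2.imwrite(f"pics/{n}0.png",im)
    c=vision.get_calibration(n); print(n,np.round(np.array(c["K"]),2).tolist(),c["k1"],np.round(np.array(c["pose"]),4).tolist())
E
```

```text
pics
{'time_s': 0.0, 'qpos': array([-64.51050132,  18.43921214,  -4.01629104,  83.17329046,
         1.29388266,  78.539965  ,  -3.26253252]), 'joint_velocities': array([-0.0257896 ,  0.07554173, -0.01703476, -0.03160908, -0.01165227,
        0.06382465,  0.04719076]), 'effort': array([-1.44657802e-04, -4.91281199e+01, -4.04041372e-01, -3.12529457e+01,
       -6.39271550e-02,  4.36902686e-02,  1.96388032e-04]), 'tool_pos': array([0.27123205, 0.590115  , 0.22147399]), 'tool_rot': array([1.79995698e+02, 1.07286624e-01, 6.53181765e+01]), 'force': array([-0.56711088,  0.64990379,  0.69153433]), 'wrist_torque': array([ 0.00292421, -0.05051049,  0.01639541]), 'grip_width': 0.08680258438582097}
scene [[514.75, 0.0, 280.25], [0.0, 514.75, 222.82], [0.0, 0.0, 1.0]] 0.0018436665727056365 [[0.0865, 0.5465, -0.833, 1.6388], [0.9961, -0.0623, 0.0626, -0.0833], [-0.0177, -0.8351, -0.5497, 0.7745], [0.0, 0.0, 0.0, 1.0]]
top [[379.35, 0.0, 280.8], [0.0, 379.35, 203.86], [0.0, 0.0, 1.0]] -0.04469557801680572 [[0.0197, -0.9921, 0.1243, 0.4682], [-0.9998, -0.0195, 0.0029, -0.0167], [-0.0005, -0.1243, -0.9922, 1.2912], [0.0, 0.0, 0.0, 1.0]]
```

View pics/scene0.png

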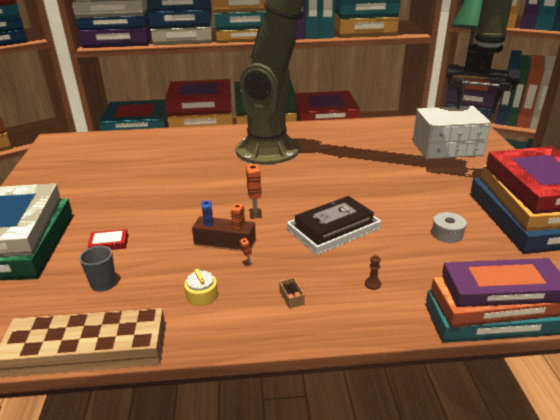

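View pics/top0.png

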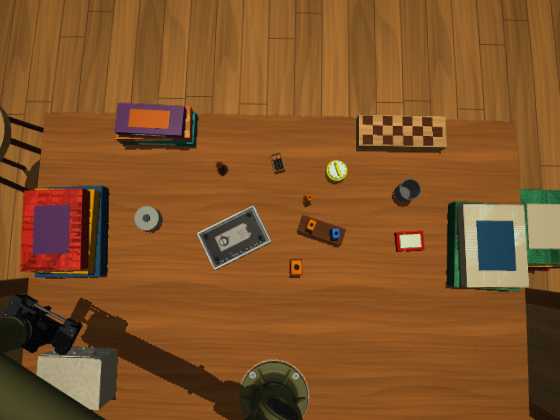

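The scene shows the stand near (225,232), with the middle-sized orange driver at (238,215) and the blue one at (207,212). A large orange driver is at (254,185) and a small one at (246,250). In the top view the clock is at (234,238) and the stand at (321,230). I'll zoom in on these.

Run:
```python
import cv2,numpy as np
s=cv2.imread("pics/scene0.png"); t=cv2.imread("pics/top0.png")
cv2.imwrite("pics/z1.png",cv2.resize(s[155:275,185:385],None,fx=4,fy=4,interpolation=cv2.INTER_CUBIC))
cv2.imwrite("pics/z2.png",cv2.resize(t[195:285,190:350],None,fx=5,fy=5,interpolation=cv2.INTER_CUBIC))
cv2.imwrite("pics/z3.png",cv2.resize(t[205:270,195:275],None,fx=9,fy=9,interpolation=cv2.INTER_CUBIC))
```

```text
(no output)
```

View pics/z1.png

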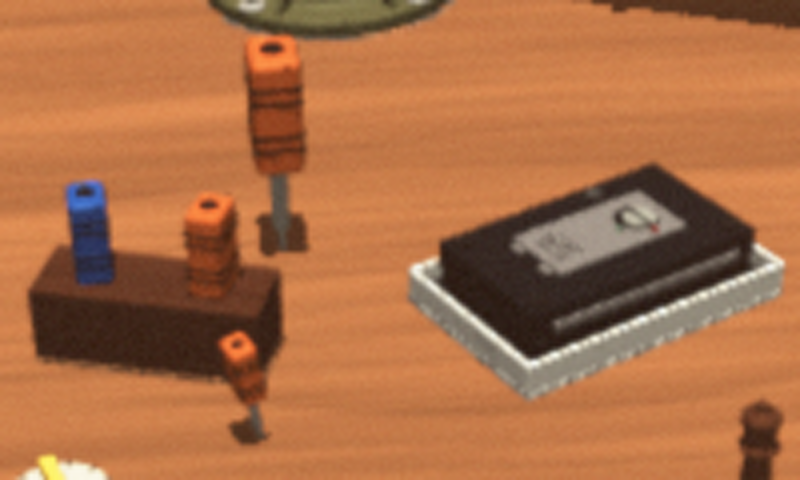

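View pics/z2.png

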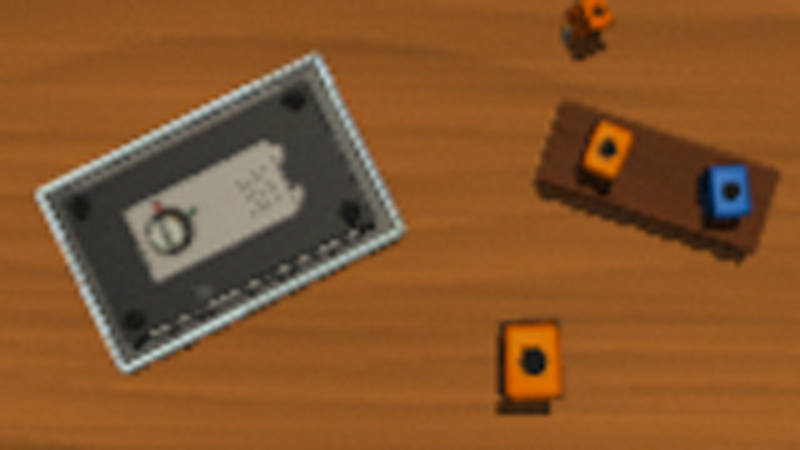

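View pics/z3.png

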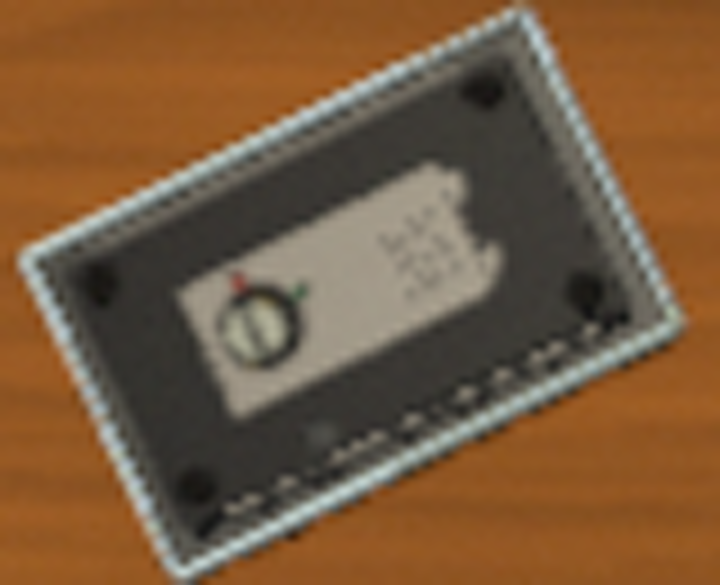

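```bash
cat > h.py <<'E'
import cv2,numpy as np
from cell import sensors, vision, env
C={n:vision.get_calibration(n) for n in("scene","top")}
def ray(n,p):
    c=C[n];K=np.array(c["K"]);T=np.array(c["pose"])
    d=np.array([(p[0]-K[0,2])/K[0,0],(p[1]-K[1,2])/K[1,1]]);u=d.copy()
    for _ in range(20): u=d/(1+c["k1"]*(u@u))
    v=T[:3,:3]@np.array([u[0],u[1],1]);return T[:3,3],v/np.linalg.norm(v)
def plane(n,p,z):
    o,v=ray(n,p);return o+v*(z-o[2])/v[2]
def proj(n,P):
    c=C[n];K=np.array(c["K"]);T=np.array(c["pose"])
    q=T[:3,:3].T@(np.asarray(P)-T[:3,3]);u=q[:2]/q[2];u=u*(1+c["k1"]*(u@u));return K[:2,:2]@u+K[:2,2]
def tri(ps,pt):
    o1,v1=ray("scene",ps);o2,v2=ray("top",pt)
    A=np.stack([v1,-v2],1);s=np.linalg.lstsq(A,o2-o1,rcond=None)[0]
    a,b=o1+v1*s[0],o2+v2*s[1];return (a+b)/2,np.linalg.norm(a-b)
def grab(n,k=4):
    return np.mean([vision.read_camera(n).astype(float) for _ in range(k)],0)
def save(name,im,x0,x1,y0,y1,f):
    cv2.imwrite(name,cv2.resize(np.clip(im[y0:y1,x0:x1],0,255).astype(np.uint8),None,fx=f,fy=f,interpolation=cv2.INTER_CUBIC))
E
python3 - <<'E'
from h import *
S=grab("scene",6);T=grab("top",6);np.savez("av.npz",S=S,T=T)
save("pics/a1.png",T,203,243,222,262,15)
save("pics/a2.png",S,315,385,195,235,11)
save("pics/a3.png",T,295,350,210,248,14)
save("pics/a4.png",S,190,260,195,250,11)
def orange(I,lo):
    hsv=cv2.cvtColor(np.clip(I,0,255).astype(np.uint8),cv2.COLOR_BGR2HSV)
    return cv2.inRange(hsv,lo,(18,255,255))
for n,I in(("scene",S),("top",T)):
    m=orange(I,(3,215,150))
    k,l,st,ce=cv2.connectedComponentsWithStats(m)
    print(n,[(st[i].tolist(),np.round(ce[i],1).tolist()) for i in range(1,k) if st[i,4]>15])
E
```

```text
scene []
top [([129, 110, 36, 17, 431], [142.9, 117.9]), ([22, 189, 59, 39, 943], [44.4, 200.8]), ([315, 189, 12, 10, 65], [320.6, 193.6]), ([307, 219, 9, 11, 57], [311.1, 224.2]), ([21, 230, 12, 34, 314], [25.9, 245.9]), ([405, 231, 18, 3, 30], [413.3, 231.6]), ([51, 250, 27, 20, 273], [65.8, 261.6]), ([31, 255, 21, 12, 150], [41.7, 260.5]), ([291, 260, 12, 15, 125], [296.0, 266.7])]
```

View pics/a1.png

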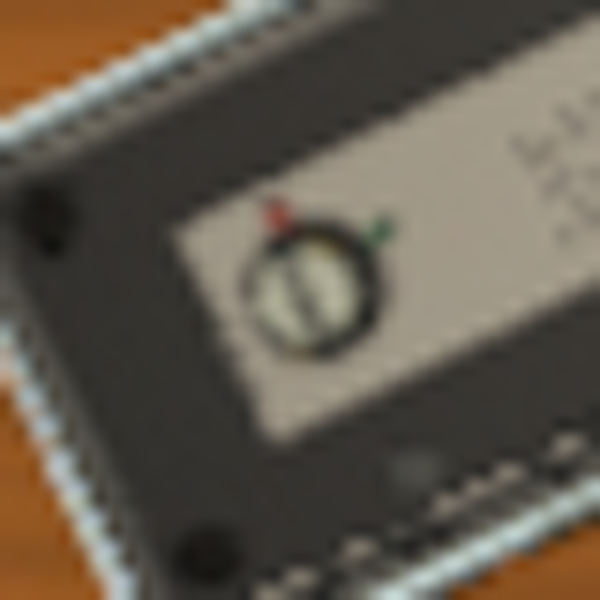

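View pics/a2.png

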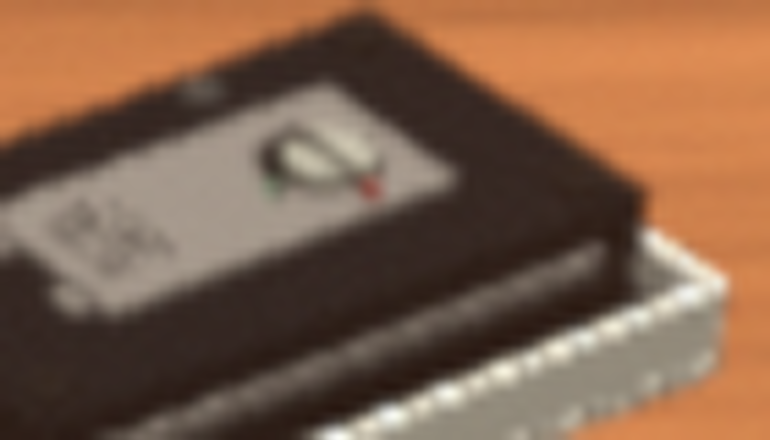

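View pics/a3.png

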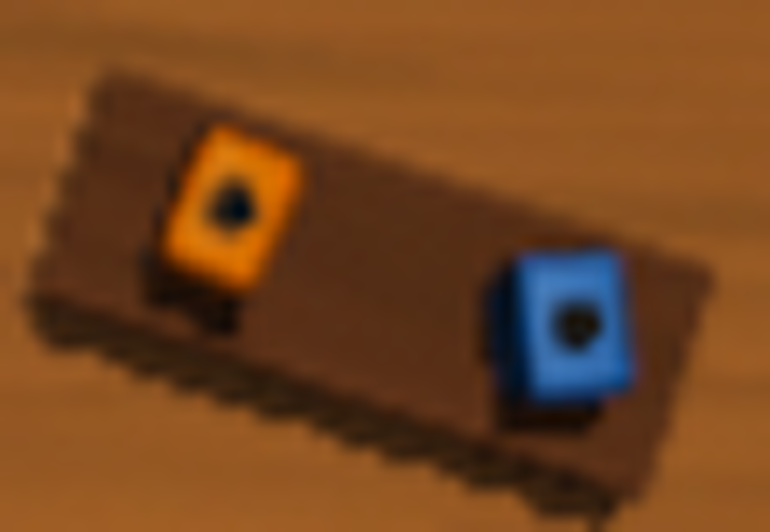

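View pics/a4.png

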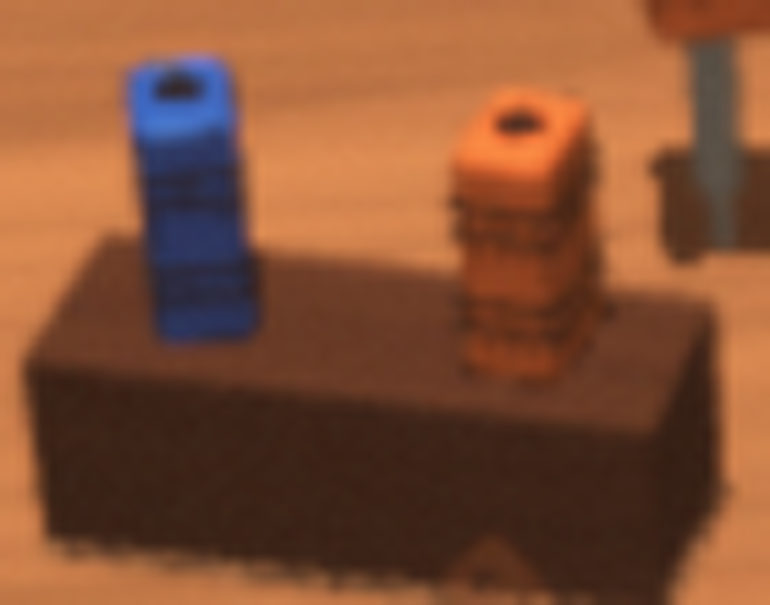

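The top zoom shows the slot running towards the red dot at about (275,215), with the green dot at (380,230). The screw disc sits left of and below the bore's dark ring. The orange handle top is a clean rectangle with a dark dot. Next I measure these by mask.

```bash
cat > m.py <<'E'
from h import *
d=np.load("av.npz");S,T=d["S"],d["T"]
F=10
def up(I,x0,x1,y0,y1): return cv2.resize(np.clip(I[y0:y1,x0:x1],0,255).astype(np.float32),None,fx=F,fy=F,interpolation=cv2.INTER_CUBIC).clip(0,255).astype(np.uint8)
def o(p,x0,y0): return (np.asarray(p)+.5)/F-.5+np.array([x0,y0])
def comps(m,mn): 
    k,l,st,ce=cv2.connectedComponentsWithStats(m.astype(np.uint8)); return [(st[i].tolist(),ce[i],l==i) for i in range(1,k) if st[i,4]>mn]
# driver top face
u=up(T,300,320,214,236); hsv=cv2.cvtColor(u,cv2.COLOR_BGR2HSV)
m=(hsv[...,1]>200)&(hsv[...,2]>130)&(hsv[...,0]<18)
c=max(comps(m,500),key=lambda a:a[0][4]); cn=cv2.findContours(c[2].astype(np.uint8),0,1)[0][0]
r=cv2.minAreaRect(cn); box=o(cv2.boxPoints(r),300,214)
W=np.array([plane("top",b,.115) for b in box]); print("driver box world\n",W.round(4)); print("edges",[(round(np.linalg.norm(W[i]-W[i-1]),4),round(np.degrees(np.arctan2(*(W[i]-W[i-1])[[1,0]])),1)) for i in range(4)],"ctr",W.mean(0).round(4))
hull=np.zeros(m.shape,np.uint8);cv2.fillPoly(hull,[cn],1)
k=(hsv[...,2]<90)&(hull>0)
k=max(comps(k,50),key=lambda a:a[0][4]); dt=o(k[1],300,214)
# scene dot
u=up(S,229,246,200,216);hs=cv2.cvtColor(u,cv2.COLOR_BGR2HSV);k=comps(hs[...,2]<115,50)
print("scene dark",[(a[0],o(a[1],229,200).round(2).tolist()) for a in k])
print("top dot",dt.round(2))
E
python3 m.py
```

```text
driver box world
 [[ 0.5435 -0.0914  0.115 ]
 [ 0.5729 -0.1041  0.115 ]
 [ 0.5634 -0.1261  0.115 ]
 [ 0.5342 -0.1133  0.115 ]]
edges [(np.float64(0.0238), np.float64(66.8)), (np.float64(0.032), np.float64(-23.5)), (np.float64(0.0239), np.float64(-113.3)), (np.float64(0.032), np.float64(156.4))] ctr [ 0.5535 -0.1087  0.115 ]
scene dark [([68, 57, 27, 11, 238], [236.67, 205.77]), ([24, 85, 125, 75, 3493], [238.96, 213.17])]
top dot [311.19 224.35]
```

```bash
cat >> m.py <<'E'
print("tri",tri((236.67,205.77),dt), plane("top",dt,.115))
# clock
x0,y0=203,222
u=up(T,x0,243,y0,262);hsv=cv2.cvtColor(u,cv2.COLOR_BGR2HSV).astype(int);b=u.astype(int)
g=cv2.cvtColor(u,cv2.COLOR_BGR2GRAY)
red=(b[...,2]-b[...,1]>40)&(b[...,2]-b[...,0]>30); grn=(b[...,1]-b[...,2]>25)
win=np.zeros(g.shape,bool);win[110:260,150:270]=True
print("red",[(a[0],o(a[1],x0,y0).round(2),plane("top",o(a[1],x0,y0),.0525).round(4)) for a in comps(red&win,20)])
print("grn",[(a[0],o(a[1],x0,y0).round(2),plane("top",o(a[1],x0,y0),.0525).round(4)) for a in comps(grn&win,20)])
for th in(85,100,115):
    dk=(g<th)
    for a in comps(dk,500):
        if a[0][2]<130 and a[0][0]>100 and a[0][1]>100 and a[0][0]<220:
            cn=cv2.findContours(a[2].astype(np.uint8),0,1)[0][0]; e=cv2.fitEllipse(cn)
            hl=cv2.fitEllipse(cv2.convexHull(cn)); p=o(e[0],x0,y0)
            print("bore",th,a[0],p.round(2),np.round(e[1],1),o(hl[0],x0,y0).round(2),plane("top",p,.0525).round(4))
for th in(120,140,150):
    w2=np.zeros(g.shape,np.uint8);cv2.circle(w2,(208,192),44,1,-1)
    a=comps((g>th)&(w2>0),100)
    q=np.vstack([cv2.findContours(z[2].astype(np.uint8),0,1)[0][0] for z in a]);e=cv2.fitEllipse(cv2.convexHull(q))
    p=o(e[0],x0,y0);print("screw",th,[z[0] for z in a],p.round(2),np.round(e[1],1),plane("top",p,.0525).round(4))
cv2.imwrite("pics/g.png",cv2.resize(g[100:260,130:280],None,fx=4,fy=4))
E
python3 m.py
```

```text
driver box world
 [[ 0.5435 -0.0914  0.115 ]
 [ 0.5729 -0.1041  0.115 ]
 [ 0.5634 -0.1261  0.115 ]
 [ 0.5342 -0.1133  0.115 ]]
edges [(np.float64(0.0238), np.float64(66.8)), (np.float64(0.032), np.float64(-23.5)), (np.float64(0.0239), np.float64(-113.3)), (np.float64(0.032), np.float64(156.4))] ctr [ 0.5535 -0.1087  0.115 ]
scene dark [([68, 57, 27, 11, 238], [236.67, 205.77]), ([24, 85, 125, 75, 3493], [238.96, 213.17])]
top dot [311.19 224.35]
tri (array([ 0.55322231, -0.10845799,  0.11622247]), np.float64(0.0004993769463331764)) [ 0.55330627 -0.10880409  0.115     ]
red [([178, 137, 14, 15, 161], array([221.03, 235.99]), array([0.514 , 0.1798, 0.0525]))]
grn []
bore 85 [177, 147, 78, 92, 2374] [223.76 240.65] [78.4 86.2] [223.78 240.64] [0.499  0.1703 0.0525]
bore 100 [175, 135, 84, 106, 3366] [223.88 240.28] [86.  97.6] [224.22 239.1 ] [0.5003 0.17   0.0525]
bore 115 [160, 131, 102, 112, 5212] [223.76 240.13] [ 93.9 103.5] [223.76 239.46] [0.5007 0.1704 0.0525]
screw 120 [[197, 166, 39, 51, 1298], [166, 178, 39, 50, 1133]] [222.64 241.26] [59.7 69.4] [0.497  0.1739 0.0525]
screw 140 [[202, 170, 31, 44, 848], [172, 184, 27, 39, 598]] [222.82 241.21] [52.3 60.1] [0.4972 0.1733 0.0525]
screw 150 [[205, 173, 26, 39, 624], [175, 187, 22, 33, 392]] [222.88 241.21] [47.7 55.5] [0.4972 0.1731 0.0525]
```

View pics/g.png

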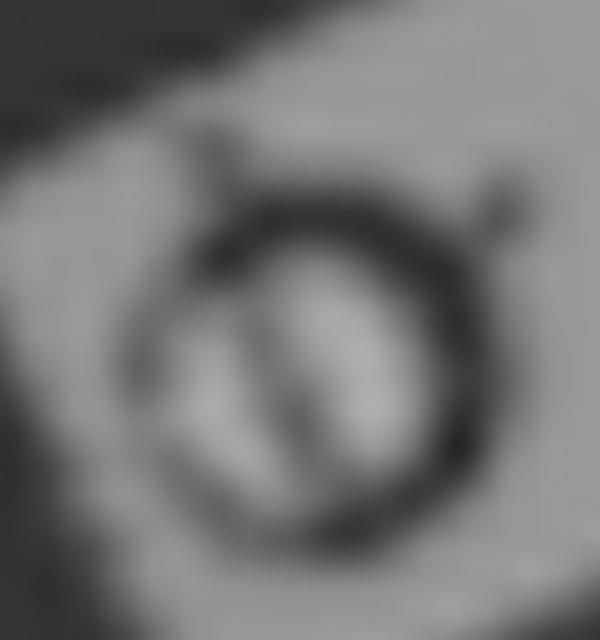

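```bash
cat > m2.py <<'E'
from m import *
print("-----")
# green, looser
grn=(b[...,1]-b[...,2]>8)&win
print("grn",[(a[0],o(a[1],x0,y0).round(2),plane("top",o(a[1],x0,y0),.0525).round(4)) for a in comps(grn,20)])
# tray outline: bright/grey non-wood
I=up(T,190,280,200,275);hs=cv2.cvtColor(I,cv2.COLOR_BGR2HSV)
m=(hs[...,1]<90).astype(np.uint8);a=max(comps(m,1000),key=lambda z:z[0][4])
cn=cv2.findContours(a[2].astype(np.uint8),0,1)[0][0];r=cv2.minAreaRect(cn)
B=o(cv2.boxPoints(r),190,200)
W=np.array([plane("top",q,.026) for q in B]);print("tray",W.mean(0).round(4),[(round(np.linalg.norm(W[i]-W[i-1]),4),round(np.degrees(np.arctan2(*(W[i]-W[i-1])[[1,0]])),1)) for i in range(4)])
# cover plate
cov=((cv2.cvtColor(I,cv2.COLOR_BGR2GRAY)>110)&(hs[...,1]<90));w=np.zeros(cov.shape,bool)
M=np.zeros(cov.shape,np.uint8);cv2.fillPoly(M,[cv2.boxPoints((r[0],(r[1][0]*.82,r[1][1]*.82),r[2])).astype(int)],1)
a=max(comps(cov&(M>0),500),key=lambda z:z[0][4]);cn=cv2.findContours(a[2].astype(np.uint8),0,1)[0][0];r=cv2.minAreaRect(cn)
W=np.array([plane("top",q,.0525) for q in o(cv2.boxPoints(r),190,200)]);print("cover",W.mean(0).round(4),[(round(np.linalg.norm(W[i]-W[i-1]),4),round(np.degrees(np.arctan2(*(W[i]-W[i-1])[[1,0]])),1)) for i in range(4)])
# slot: darkness-weighted fit inside screw disc
w2=np.zeros(g.shape,np.uint8);cv2.circle(w2,(201,197),20,1,-1)
wt=np.where(w2>0,np.clip(130-g.astype(float),0,None),0);ys,xs=np.nonzero(wt);ww=wt[ys,xs]
P=np.array([plane("top",o((x,y),x0,y0),.0525)[:2] for x,y in zip(xs,ys)]);c0=(P*ww[:,None]).sum(0)/ww.sum();Cv=np.cov(P.T,aweights=ww);e,v=np.linalg.eigh(Cv);d0=v[:,1]*np.sign(v[0,1]);print("slot",c0.round(4),np.degrees(np.arctan2(d0[1],d0[0])).round(1),np.sqrt(e)*1e3)
# scene
I=up(S,330,360,200,222);bb=I.astype(int);gg=cv2.cvtColor(I,cv2.COLOR_BGR2GRAY)
rr=comps((bb[...,2]-bb[...,1]>45),20);print("scene red",[(z[0],o(z[1],330,200).round(2)) for z in rr])
gr=comps((bb[...,1]-bb[...,2]>5),20);print("scene grn",[(z[0],o(z[1],330,200).round(2)) for z in gr])
for th in(150,160,170):
  a=comps(gg>th,100);q=np.vstack([cv2.findContours(z[2].astype(np.uint8),0,1)[0][0] for z in a]);e=cv2.fitEllipse(cv2.convexHull(q));print("scene screw",th,[z[0] for z in a],o(e[0],330,200).round(2),plane("scene",o(e[0],330,200),.0525).round(4))
cv2.imwrite("pics/sg.png",cv2.resize(I,None,fx=2.5,fy=2.5))
E
python3 m2.py | sed -n '/-----/,$p'
```

```text
-----
grn [([243, 148, 17, 16, 190], array([227.68, 237.07]), array([0.5109, 0.1579, 0.0525]))]
tray [0.5125 0.1418 0.026 ] [(np.float64(0.139), np.float64(29.0)), (np.float64(0.2155), np.float64(-62.1)), (np.float64(0.14), np.float64(-152.1)), (np.float64(0.2129), np.float64(117.7))]
cover [0.5137 0.1418 0.0525] [(np.float64(0.0516), np.float64(28.7)), (np.float64(0.1118), np.float64(-62.1)), (np.float64(0.0518), np.float64(-151.8)), (np.float64(0.1113), np.float64(117.8))]
slot [0.4959 0.1735] 26.3 [0.995175   3.56869447]
scene red [([0, 0, 64, 26, 995], array([331.93, 200.41])), ([253, 0, 47, 33, 946], array([357.76, 200.71])), ([181, 115, 13, 14, 147], array([348.23, 211.68]))]
scene grn []
scene screw 150 [[275, 0, 25, 15, 261], [0, 42, 244, 161, 13859], [112, 82, 43, 29, 816]] [339.14 210.87] [0.5053 0.1581 0.0525]
scene screw 160 [[135, 57, 56, 43, 1316], [113, 83, 38, 26, 611]] [344.53 207.94] [0.4925 0.1749 0.0525]
scene screw 170 [[144, 63, 44, 35, 827], [115, 85, 31, 22, 421]] [344.54 208.14] [0.4935 0.1747 0.0525]
```

View pics/sg.png

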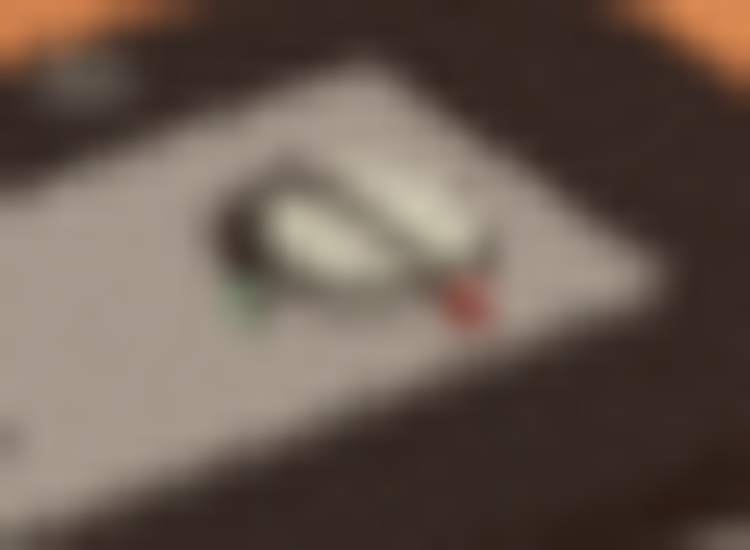

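Run:
```python
from h import *
print(plane("scene",(348.23,211.68),.0525),plane("top",(221.03,235.99),.0525),tri((348.23,211.68),(221.03,235.99)))
print("screw tri",tri((344.53,208.0),(222.75,241.25)))
print("driver dot scene",plane("scene",(236.67,205.77),.115))
```

```text
[0.51195191 0.1809857  0.0525    ] [0.51398126 0.17978925 0.0525    ] (array([0.51399496, 0.18004587, 0.05377326]), np.float64(0.0009132855212572465))
screw tri (array([0.49700526, 0.17350721, 0.05515663]), np.float64(0.0007702359735293359))
driver dot scene [ 0.55124383 -0.1082546   0.115     ]
```

Everything agrees with the stated sizes:

| Item | Measured |
|---|---|
| Driver axis | (0.5533, -0.1087), top z ≈ 0.116 |
| Driver handle | 24 x 32 mm, wide side at yaw -23.5° |
| Bore | about (0.4985, 0.1707) |
| Screw | about (0.497, 0.1735) |
| Clock x yaw | about 28.3° |

Now I move to above the driver.

```bash
python3 -m inch '{"dp":[[-0.02,0.05,0],[-0.02,0.05,0],[-0.02,0.05,0],[-0.02,0.05,0],[-0.02,0.05,0],[-0.02,0.05,0],[-0.02,0.05,0],[-0.02,0.05,0]],"turn":[0,0,0,0,0,0,0,0]}' -1 20
python3 -m inch '{"dp":[[-0.044,0.018,0],[-0.044,0.018,0],[-0.044,0.018,0],[-0.044,0.018,0],[-0.044,0.018,0],[-0.044,0.018,0],[-0.044,0.018,0],[0,0,0]],"turn":[0,0,0,0,0,0,0,0]}'
cat > st.py <<'E'
from h import *
import sys
o=sensors.get_obs();p=o["tool_pos"];r=np.radians(o["tool_rot"])
from scipy.spatial.transform import Rotation as Ro
R=Ro.from_euler("xyz",r).as_matrix()
print("t",round(o["time_s"],3),"pos",p.round(4),"rot",o["tool_rot"].round(2),"q",o["qpos"].round(1),"F",o["force"].round(2),"M",o["wrist_torque"].round(3),"w",round(o["grip_width"],4))
if len(sys.argv)>1:
    t=np.array(list(map(float,sys.argv[1:4])));print("tool shift",(R.T@(t-p)).round(4))
    if len(sys.argv)>4: print("turn",round(((o["tool_rot"][2]-float(sys.argv[4])+180)%360)-180,2))
E
python3 st.py 0.5533 -0.1087 0.16 66.5
```

```text
time_s: 1.7
tool_pos: [0.5692, 0.277, 0.2229]
tool_rot: [180.0, -0.0, 65.3]
force: [-0.3, 0.5, 1.0]
grip_width: 0.087
time_s: 2.7
tool_pos: [0.5535, -0.0598, 0.2231]
tool_rot: [179.9, 0.1, 64.8]
force: [0.0, 0.5, -0.4]
grip_width: 0.0871
t 2.7 pos [ 0.5535 -0.0598  0.2231] rot [1.7991e+02 7.0000e-02 6.4840e+01] q [-16.9   6.9  22.2  97.4  -2.6  76.1  70.5] F [ 0.05  0.49 -0.37] M [ 0.007 -0.029 -0.023] w 0.0871
tool shift [-0.0443  0.0205  0.0632]
turn -1.66
```

```bash
python3 -m inch '{"dp":[[-0.022,0.01,0.01],[-0.022,0.01,0.02],[0,0,0.02],[0,0,0.012],[0,0,0]],"turn":[-0.8,-0.8,0,0,0]}'; python3 st.py 0.5533 -0.1087 0.074 66.5
python3 - <<'E'
from h import *
T=grab("top",3);S=grab("scene",3)
save("pics/b1.png",T,285,345,200,250,12);save("pics/b2.png",S,190,290,140,250,6)
E
```

```text
time_s: 3.32
tool_pos: [0.5538, -0.1014, 0.1598]
tool_rot: [-179.9, 0.0, 67.0]
force: [-0.7, 0.1, -0.3]
grip_width: 0.0869
t 3.325 pos [ 0.5538 -0.1014  0.1598] rot [-1.7991e+02  1.0000e-02  6.7010e+01] q [-13.5  10.4  23.7 101.2  -4.5  69.3  78.5] F [-0.68  0.1  -0.31] M [-0.02   0.014 -0.012] w 0.0869
tool shift [-0.0069  0.0026  0.0858]
turn 0.51
```

View pics/b2.png

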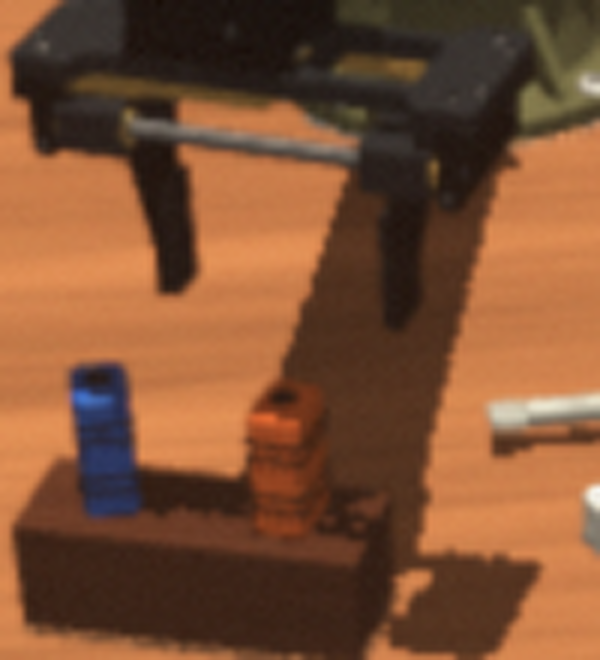

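Run:
```python
from h import *
cv2.imwrite("pics/c1.png",vision.read_camera("scene"));cv2.imwrite("pics/c2.png",vision.read_camera("top"))
```

```text
(no output)
```

View pics/c1.png

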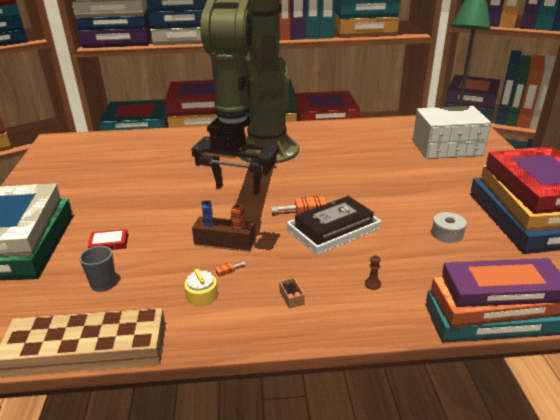

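View pics/c2.png

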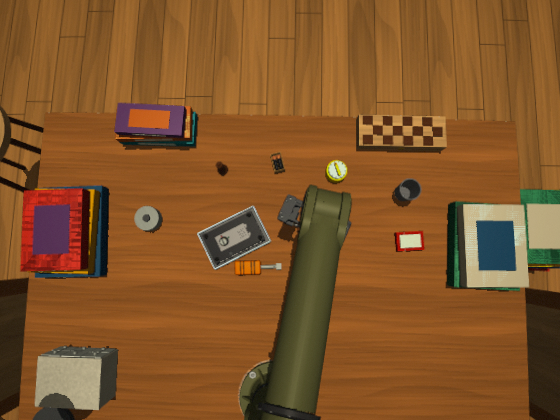

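Both loose decoys, which had been balanced on their tips, have toppled by themselves. The small one fell far from the arm, and the large one now lies beside the tray at top (258,267). They aren't on the bystander list and don't block the work. I continue with fine alignment over the driver.

```bash
python3 st.py 0.5533 -0.1087 0.074 66.5; python3 -m inch '{"dp":[[-0.0068,0.0025,0],[0,0,0],[0,0,0]],"turn":[0.5,0,0]}';python3 st.py 0.5533 -0.1087 0.074 66.5
```

```text
t 3.725 pos [ 0.5544 -0.1025  0.1611] rot [ 1.7995e+02 -2.0000e-02  6.6930e+01] q [-13.5  10.4  23.8 101.2  -4.5  69.3  78.5] F [-0.32 -0.63 -0.08] M [-0.     0.015 -0.029] w 0.0869
tool shift [-0.0061  0.0013  0.0871]
turn 0.43
time_s: 4.1
tool_pos: [0.5537, -0.11, 0.1606]
tool_rot: [-180.0, -0.0, 66.4]
force: [-0.1, -0.0, 0.1]
grip_width: 0.0871
t 4.1 pos [ 0.5537 -0.11    0.1606] rot [-1.800e+02 -1.000e-02  6.639e+01] q [-13.   10.5  24.1 101.1  -4.6  69.4  78.8] F [-0.09 -0.02  0.11] M [-0.059  0.015  0.012] w 0.0871
tool shift [ 0.001  -0.0009  0.0866]
turn -0.11
```

Run:
```python
from h import *
for p in((172,291),(400,327)):
    q=(np.array(p)+.5)/6-.5+[190,140]; print(q,plane("scene",q,.16))
print(proj("scene",(.5538,-.102,.16)))
```

```text
[218.25       188.08333333] [ 0.53759158 -0.149848    0.16      ]
[256.25       194.08333333] [ 0.57739946 -0.05931373  0.16      ]
[238.08626197 190.22829109]
```

```bash
python3 -m inch '{"dp":[[0,0,0.022],[0,0,0.022],[0,0,0.022],[0,0,0.02],[0,0,0]],"turn":[0,0,0,0,0]}';python3 st.py 0.5533 -0.1087 0.074 66.5;  python3 -m inch '{"dp":[[0,0,0],[0,0,0],[0,0,0],[0,0,0],[0,0,0],[0,0,0]],"turn":[0,0,0,0,0,0]}' 1 12; python3 st.py
```

```text
time_s: 4.72
tool_pos: [0.5524, -0.1095, 0.0731]
tool_rot: [-179.8, 0.1, 66.4]
force: [-0.6, -0.5, 0.0]
grip_width: 0.0871
t 4.725 pos [ 0.5524 -0.1095  0.0731] rot [-1.7981e+02  6.0000e-02  6.6430e+01] q [-12.   15.7  23.5 106.1  -7.1  59.8  80.8] F [-0.58 -0.54  0.  ] M [-0.027 -0.002 -0.009] w 0.0871
tool shift [ 0.001   0.0005 -0.0009]
turn -0.07
time_s: 5.48
tool_pos: [0.5538, -0.1098, 0.0746]
tool_rot: [180.0, -0.0, 66.4]
force: [-1.1, 0.3, 0.5]
grip_width: 0.0344
t 5.475 pos [ 0.5538 -0.1098  0.0746] rot [ 1.800e+02 -1.000e-02  6.642e+01] q [-12.   15.6  23.5 106.   -7.1  59.8  80.8] F [-1.12  0.28  0.46] M [-0.023  0.031 -0.018] w 0.0344
```

```bash
python3 -m inch '{"dp":[[0,0,0],[0,0,0],[0,0,0],[0,0,0]],"turn":[0,0,0,0]}' 1 25; python3 st.py
```

```text
time_s: 5.98
tool_pos: [0.5538, -0.1097, 0.0746]
tool_rot: [180.0, -0.0, 66.4]
force: [0.4, 0.5, -0.9]
grip_width: 0.0239
t 5.975 pos [ 0.5538 -0.1097  0.0746] rot [ 1.800e+02 -1.000e-02  6.642e+01] q [-12.   15.6  23.5 106.   -7.1  59.8  80.8] F [ 0.35  0.53 -0.91] M [-0.001 -0.1    0.023] w 0.0239
```

```bash
python3 -m inch '{"dp":[[0,0,-0.01],[0,0,-0.018],[0,0,-0.02],[0,0,-0.02],[0,0,-0.02],[0,0,-0.02],[0,0,-0.012],[0,0,0]],"turn":[0,0,0,0,0,0,0,0]}' 1 30; python3 st.py
python3 - <<'E'
from h import *
T=grab("top",2);S=grab("scene",3)
save("pics/d1.png",T,265,345,185,255,9);save("pics/d2.png",S,190,290,140,250,6)
E
```

```text
time_s: 6.98
tool_pos: [0.5545, -0.1101, 0.196]
tool_rot: [179.9, -0.1, 66.4]
force: [-0.0, -0.1, -1.9]
grip_width: 0.024
t 6.975 pos [ 0.5545 -0.1101  0.196 ] rot [ 1.7986e+02 -6.0000e-02  6.6410e+01] q [-13.3   9.   24.3  98.6  -3.9  73.1  78.3] F [-0.01 -0.08 -1.93] M [-0.038  0.05  -0.001] w 0.024
```

View pics/d2.png

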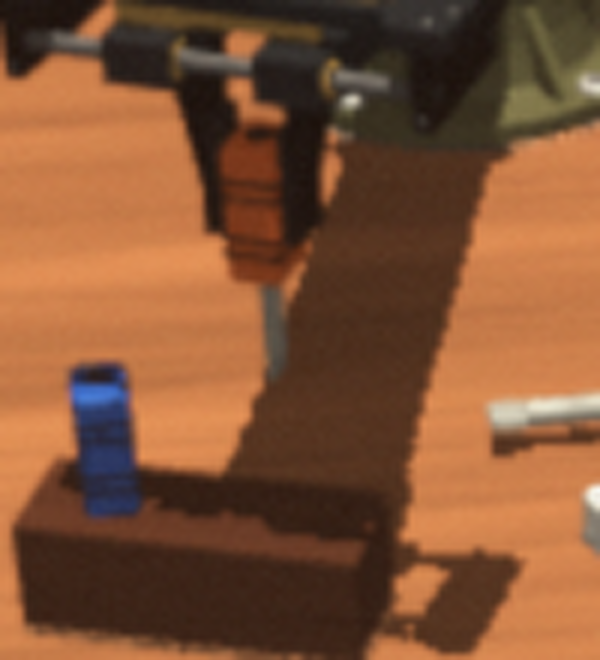

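```bash
python3 - <<'E'
from h import *
q=(np.array((274,377))+.5)/6-.5+[190,140]; print(q,plane("scene",q,.1285),proj("scene",(.5540,-.1098,.1285)))
E
python3 -m inch '{"dp":[[0.03,-0.021,0],[0.042,-0.03,0],[0.042,-0.03,0],[0.042,-0.03,0],[0.042,-0.03,0],[0.03,-0.021,0],[0.009,-0.004,0],[0,0,0]],"turn":[0,0,0,0,0,0,0,0]}'
python3 st.py .4968 .1736 .196 118.3
```

```text
[235.25       202.41666667] [ 0.55738787 -0.11094151  0.1285    ] [235.6991562  201.67637925]
time_s: 8.22
tool_pos: [0.4965, 0.1733, 0.1941]
tool_rot: [-180.0, 0.1, 66.4]
force: [-0.2, -1.2, -0.1]
grip_width: 0.0241
t 8.225 pos [0.4965 0.1733 0.1941] rot [-1.800e+02  6.000e-02  6.644e+01] q [-31.9   4.1  10.3 103.3  -0.7  72.6  45. ] F [-0.17 -1.2  -0.1 ] M [-0.045 -0.034  0.044] w 0.0241
tool shift [ 0.0004  0.0002 -0.0019]
turn -51.86
```

```bash
python3 -m inch '{"dp":[[0,0,0],[0,0,0.01],[0,0,0.01],[0,0,0.01],[0,0,0.01],[0,0,0.01],[0,0,0]],"turn":[-10.4,-10.4,-10.4,-10.4,-10.3,0,0]}'
python3 st.py .4968 .1736 .126 118.3
```

```text
time_s: 9.1
tool_pos: [0.4962, 0.1722, 0.1436]
tool_rot: [-179.9, 0.0, 118.0]
force: [0.6, 0.5, -0.1]
grip_width: 0.0238
t 9.1 pos [0.4962 0.1722 0.1436] rot [-1.7989e+02  1.0000e-02  1.1803e+02] q [-29.8   6.4   8.3 106.9  -1.   66.9  96.8] F [ 0.59  0.49 -0.07] M [0.021 0.038 0.081] w 0.0238
tool shift [0.0009 0.0012 0.0176]
turn -0.27
```

```bash
python3 - <<'E'
from h import *
S=grab("scene",6);np.save("e.npy",S)
save("pics/e2.png",S,318,372,165,230,9)
print("tip expected",proj("scene",(.4965,.1727,.0762)),"below at .0525",proj("scene",(.4965,.1727,.0525)))
E
python3 st.py
```

```text
tip expected [344.45121154 201.11536028] below at .0525 [343.99627327 208.78989277]
t 9.4 pos [0.4968 0.1739 0.1451] rot [179.94   0.   118.29] q [-29.9   6.3   8.2 106.8  -1.   66.9  97. ] F [ 0.74  1.05 -0.69] M [ 0.026 -0.009  0.008] w 0.0241
```

View pics/e2.png

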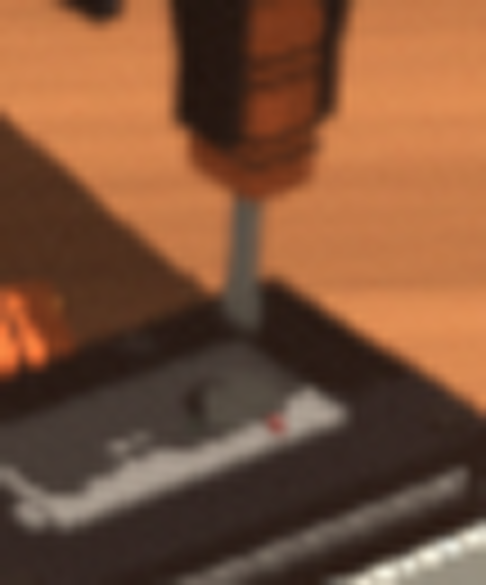

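Run:
```python
from h import *
S=np.load("e.npy")
x0,y0,f=338,192,40
I=cv2.resize(np.clip(S[y0:y0+14,x0:x0+14],0,255).astype(np.uint8),None,fx=f,fy=f,interpolation=cv2.INTER_CUBIC)
th=np.radians(28.2);ex=np.array([np.cos(th),np.sin(th),0]);ey=np.array([-np.sin(th),np.cos(th),0])
for base,col in(((.4967,.1735,.0773),(0,255,0)),):
    P=[proj("scene",np.array(base)+a*.007*ex+b*.00125*ey+np.array([0,0,h])) for h in(0,.02) for a,b in((1,1),(1,-1),(-1,-1),(-1,1))]
    q=np.array([((p-[x0,y0]+.5)*f) for p in P]).astype(int)
    cv2.polylines(I,[q[:4]],True,col,1);cv2.polylines(I,[q[[0,4]]],False,col,1);cv2.polylines(I,[q[[2,6]]],False,col,1)
cv2.imwrite("pics/e3.png",I)
```

```text
(no output)
```

View pics/e3.png

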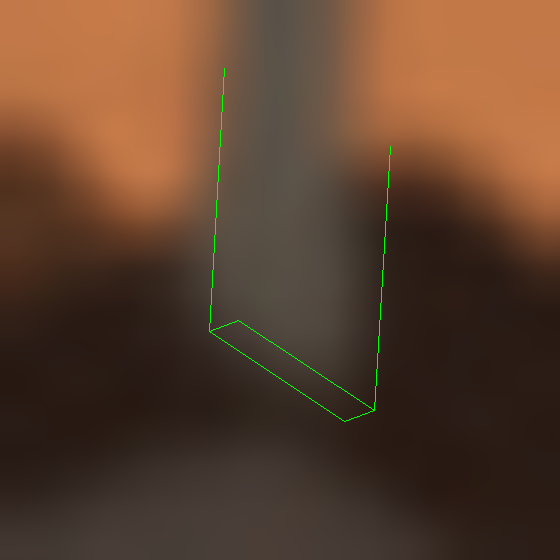

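```bash
python3 -m inch '{"dp":[[0,0,0.01],[0,0,0.008],[0,0,0.004],[0,0,0.001],[0,0,0]],"turn":[0,0,0,0,0]}'
python3 st.py .4968 .1736 .1199 118.3
python3 - <<'E'
from h import *
S=grab("scene",6);np.save("f.npy",S)
save("pics/f2.png",S,325,365,190,225,15)
E
python3 st.py .4968 .1736 .1199 118.3
```

```text
time_s: 10.02
tool_pos: [0.4965, 0.1738, 0.1216]
tool_rot: [180.0, 0.0, 118.3]
force: [-0.0, -0.6, -1.4]
grip_width: 0.0239
t 10.025 pos [0.4965 0.1738 0.1216] rot [179.99   0.   118.32] q [-29.8   7.6   8.2 108.2  -1.2  64.2  97.2] F [-0.02 -0.58 -1.42] M [0.086 0.07  0.051] w 0.0239
tool shift [-0.0003  0.0001  0.0017]
turn 0.02
t 10.325 pos [0.4966 0.1738 0.1218] rot [179.97   0.   118.32] q [-29.8   7.6   8.2 108.2  -1.2  64.2  97.2] F [-0.77  0.1  -0.57] M [ 0.076  0.025 -0.001] w 0.0238
tool shift [-0.0003  0.0001  0.0019]
turn 0.02
```

View pics/f2.png

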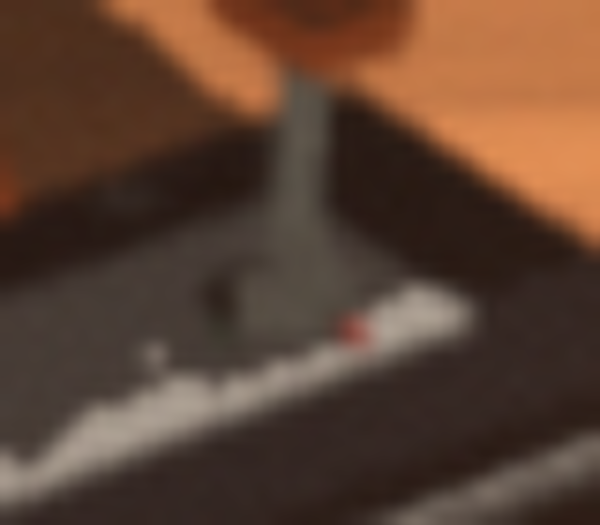

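Run:
```python
from h import *
S=np.load("f.npy");A=np.load("av.npz")["S"]
o=[]
for I,lo,hi in((S,35,100),(A,40,200)):
    c=np.clip((I[200:220,333:355]-lo)/(hi-lo)*255,0,255).astype(np.uint8)
    o.append(cv2.resize(c,None,fx=18,fy=18,interpolation=cv2.INTER_CUBIC))
cv2.imwrite("pics/f3.png",np.hstack(o))
```

```text
(no output)
```

View pics/f3.png

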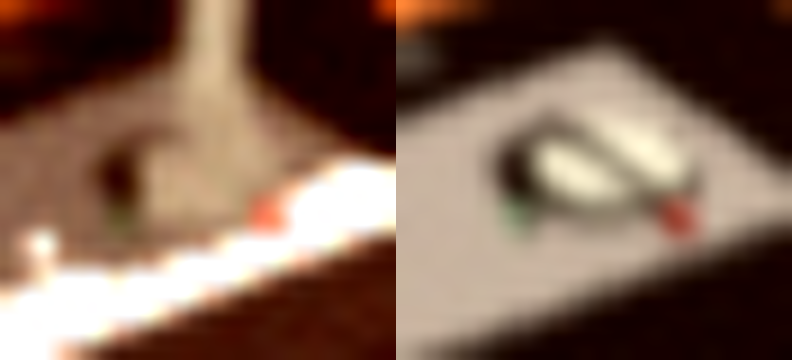

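```bash
for i in 1 2 3; do :; done; python3 -m inch '{"dp":[[0,0,0.001],[0,0,0]],"turn":[0,0]}'; python3 st.py|cut -c1-60; python3 -m inch '{"dp":[[0,0,0.001],[0,0,0]],"turn":[0,0]}'
```

```text
time_s: 10.58
tool_pos: [0.4964, 0.1738, 0.1205]
tool_rot: [180.0, -0.0, 118.3]
force: [0.3, 0.6, -1.3]
grip_width: 0.0236
t 10.575 pos [0.4964 0.1738 0.1205] rot [180.    -0.   118.3
time_s: 10.82
tool_pos: [0.4964, 0.1737, 0.1195]
tool_rot: [-180.0, -0.0, 118.3]
force: [-0.1, 0.9, -1.0]
grip_width: 0.024
```

```bash
python3 -m inch '{"dp":[[0,0,0.0007],[0,0,0]],"turn":[0,0]}';python3 st.py
```

```text
time_s: 11.08
tool_pos: [0.4964, 0.1738, 0.1188]
tool_rot: [-180.0, -0.0, 118.3]
force: [0.2, 0.0, -1.5]
grip_width: 0.0237
t 11.075 pos [0.4964 0.1738 0.1188] rot [-180.     -0.    118.32] q [-29.8   7.8   8.2 108.4  -1.2  63.9  97.2] F [ 0.24  0.01 -1.54] M [0.01  0.036 0.056] w 0.0237
```

```bash
python3 -m inch '{"dp":[[0,0,0.0007],[0,0,0]],"turn":[0,0]}';python3 -m inch '{"dp":[[0,0,0.0005],[0,0,0]],"turn":[0,0]}'
```

```text
time_s: 11.32
tool_pos: [0.4964, 0.1738, 0.1181]
tool_rot: [-180.0, -0.0, 118.3]
force: [0.7, -0.5, -1.3]
grip_width: 0.0239
time_s: 11.58
tool_pos: [0.4964, 0.1738, 0.1176]
tool_rot: [-180.0, -0.0, 118.3]
force: [-0.4, -0.8, -0.5]
grip_width: 0.0237
```

```bash
python3 -m inch '{"dp":[[0,0,0.0005],[0,0,0]],"turn":[0,0]}';python3 st.py
```

```text
time_s: 11.82
tool_pos: [0.4964, 0.1738, 0.1171]
tool_rot: [-180.0, -0.0, 118.3]
force: [0.4, 0.2, -0.7]
grip_width: 0.024
t 11.825 pos [0.4964 0.1738 0.1171] rot [-180.     -0.    118.32] q [-29.8   7.9   8.2 108.5  -1.2  63.7  97.2] F [ 0.44  0.24 -0.71] M [ 0.071 -0.003  0.067] w 0.024
```

```bash
python3 -m inch '{"dp":[[0,0,0.0007],[0,0,0]],"turn":[0,0]}';python3 -m inch '{"dp":[[0,0,0.0005],[0,0,0]],"turn":[0,0]}'
```

```text
time_s: 12.08
tool_pos: [0.4964, 0.1738, 0.1164]
tool_rot: [-180.0, -0.0, 118.3]
force: [-0.6, -0.3, -1.2]
grip_width: 0.0238
time_s: 12.32
tool_pos: [0.4965, 0.1738, 0.1161]
tool_rot: [180.0, -0.0, 118.3]
force: [0.5, -0.4, -0.9]
grip_width: 0.0236
```

```bash
python3 -m inch '{"dp":[[0,0,0.0005],[0,0,0]],"turn":[0,0]}';python3 st.py
```

```text
time_s: 12.58
tool_pos: [0.4966, 0.1738, 0.1159]
tool_rot: [180.0, -0.0, 118.3]
force: [-1.4, -0.5, 2.8]
grip_width: 0.0236
t 12.575 pos [0.4966 0.1738 0.1159] rot [179.97  -0.   118.32] q [-29.8   7.9   8.2 108.6  -1.3  63.5  97.2] F [-1.41 -0.53  2.81] M [-0.027  0.355 -0.011] w 0.0236
```

```bash
python3 -m inch '{"dp":[[0,0,0.001],[0,0,0]],"turn":[0,0]}';python3 -m inch '{"dp":[[0,0,0.001],[0,0,0]],"turn":[0,0]}'; python3 st.py
```

```text
time_s: 12.82
tool_pos: [0.4966, 0.1739, 0.1149]
tool_rot: [180.0, 0.0, 118.3]
force: [-1.8, -0.5, 4.9]
grip_width: 0.0238
time_s: 13.08
tool_pos: [0.4966, 0.1739, 0.1139]
tool_rot: [180.0, -0.0, 118.3]
force: [-1.5, -1.2, 6.6]
grip_width: 0.0238
t 13.075 pos [0.4966 0.1739 0.1139] rot [179.97  -0.   118.32] q [-29.8   8.    8.2 108.7  -1.3  63.3  97.2] F [-1.5  -1.19  6.65] M [-0.174  0.591  0.012] w 0.0238
```

```bash
python3 -m inch '{"dp":[[0,0,0.001],[0,0,0]],"turn":[0,0]}';python3 -m inch '{"dp":[[0,0,0.001],[0,0,0]],"turn":[0,0]}'; python3 st.py
```

```text
time_s: 13.32
tool_pos: [0.4967, 0.1739, 0.1131]
tool_rot: [180.0, -0.0, 118.3]
force: [-2.4, -0.6, 6.4]
grip_width: 0.0239
time_s: 13.58
tool_pos: [0.4967, 0.1739, 0.1123]
tool_rot: [180.0, -0.0, 118.3]
force: [-2.7, -0.5, 7.7]
grip_width: 0.024
t 13.575 pos [0.4967 0.1739 0.1123] rot [179.96  -0.   118.32] q [-29.7   8.1   8.2 108.8  -1.3  63.1  97.2] F [-2.66 -0.47  7.7 ] M [-0.193  0.753 -0.005] w 0.024
```

```bash
python3 -m inch '{"dp":[[0,0,0],[0,0,0],[0,0,0]],"turn":[5,5,0]}'; python3 st.py; python3 -m inch '{"dp":[[0,0,0],[0,0,0],[0,0,0]],"turn":[5,5,0]}'; python3 st.py
```

```text
time_s: 13.95
tool_pos: [0.4973, 0.1742, 0.1126]
tool_rot: [179.9, -0.0, 108.3]
force: [-0.7, -0.7, 8.1]
grip_width: 0.0239
t 13.95 pos [0.4973 0.1742 0.1126] rot [ 1.7986e+02 -2.0000e-02  1.0829e+02] q [-30.4   8.1   8.9 108.8  -1.4  63.   87.3] F [-0.65 -0.68  8.06] M [-0.086  0.367  0.043] w 0.0239
time_s: 14.32
tool_pos: [0.4973, 0.1742, 0.1126]
tool_rot: [179.9, -0.0, 98.3]
force: [-1.5, -0.7, 8.5]
grip_width: 0.0241
t 14.325 pos [0.4973 0.1742 0.1126] rot [ 1.7988e+02 -4.0000e-02  9.8290e+01] q [-31.1   8.1   9.6 108.8  -1.5  63.   77.4] F [-1.53 -0.69  8.47] M [-0.087  0.425  0.039] w 0.0241
```

```bash
python3 -m inch '{"dp":[[0,0,0.0005],[0,0,0],[0,0,0]],"turn":[5,5,0]}'; python3 st.py; python3 -m inch '{"dp":[[0,0,0],[0,0,0],[0,0,0]],"turn":[5,5,0]}'; python3 st.py
```

```text
time_s: 14.7
tool_pos: [0.4973, 0.1742, 0.1122]
tool_rot: [179.9, -0.1, 88.3]
force: [-2.5, -0.4, 9.0]
grip_width: 0.0241
t 14.7 pos [0.4973 0.1742 0.1122] rot [ 1.7989e+02 -6.0000e-02  8.8280e+01] q [-31.8   8.2  10.3 108.9  -1.7  63.   67.5] F [-2.55 -0.39  9.  ] M [-0.189  0.468  0.071] w 0.0241
time_s: 15.08
tool_pos: [0.4973, 0.1742, 0.1122]
tool_rot: [179.9, -0.1, 78.3]
force: [-2.7, -0.8, 8.3]
grip_width: 0.0238
t 15.075 pos [0.4973 0.1742 0.1122] rot [ 1.799e+02 -8.000e-02  7.829e+01] q [-32.4   8.2  11.1 108.9  -1.8  63.   57.6] F [-2.67 -0.8   8.26] M [-0.191  0.513 -0.002] w 0.0238
```

```bash
python3 -m inch '{"dp":[[0,0,0],[0,0,0],[0,0,0]],"turn":[5,5,0]}'; python3 st.py; python3 -m inch '{"dp":[[0,0,0],[0,0,0],[0,0,0]],"turn":[5,5,0]}'; python3 st.py
```

```text
time_s: 15.45
tool_pos: [0.4972, 0.1741, 0.1121]
tool_rot: [179.9, -0.1, 68.3]
force: [-2.5, -0.9, 8.8]
grip_width: 0.0236
t 15.45 pos [0.4972 0.1741 0.1121] rot [ 1.7992e+02 -9.0000e-02  6.8280e+01] q [-33.1   8.2  11.8 108.9  -1.9  63.   47.7] F [-2.49 -0.86  8.79] M [-0.179  0.498  0.039] w 0.0236
time_s: 15.82
tool_pos: [0.4972, 0.1742, 0.1122]
tool_rot: [179.9, -0.1, 58.3]
force: [-2.0, -0.0, 8.8]
grip_width: 0.0238
t 15.825 pos [0.4972 0.1742 0.1122] rot [ 1.7994e+02 -1.0000e-01  5.8290e+01] q [-33.8   8.2  12.5 108.9  -2.   63.   37.8] F [-1.99 -0.    8.8 ] M [-0.16   0.565  0.007] w 0.0238
```

Turned 60° with about 10 N of push and a low lateral load. I continue in smaller steps, watching for it to lock and spring up.

```bash
python3 -m inch '{"dp":[[0,0,0],[0,0,0],[0,0,0]],"turn":[5,5,0]}'; python3 st.py; python3 -m inch '{"dp":[[0,0,0],[0,0,0]],"turn":[3,0]}'; python3 st.py
```

```text
time_s: 16.2
tool_pos: [0.4972, 0.1742, 0.1121]
tool_rot: [180.0, -0.1, 48.3]
force: [-1.9, -0.4, 8.1]
grip_width: 0.0241
t 16.2 pos [0.4972 0.1742 0.1121] rot [ 1.7996e+02 -1.1000e-01  4.8290e+01] q [-34.5   8.2  13.3 109.   -2.1  63.   27.9] F [-1.88 -0.35  8.12] M [-0.183  0.559 -0.025] w 0.0241
time_s: 16.45
tool_pos: [0.4972, 0.1742, 0.1121]
tool_rot: [180.0, -0.1, 45.3]
force: [-2.0, -0.6, 8.2]
grip_width: 0.024
t 16.45 pos [0.4972 0.1742 0.1121] rot [ 1.7997e+02 -1.1000e-01  4.5300e+01] q [-34.7   8.2  13.5 109.   -2.1  63.   25. ] F [-2.   -0.56  8.17] M [-0.187  0.529  0.087] w 0.024
```

```bash
python3 -m inch '{"dp":[[0,0,0],[0,0,0]],"turn":[3,0]}'; python3 st.py
```

```text
time_s: 16.7
tool_pos: [0.4971, 0.1742, 0.1121]
tool_rot: [180.0, -0.1, 42.3]
force: [-2.1, -0.3, 7.3]
grip_width: 0.0238
t 16.7 pos [0.4971 0.1742 0.1121] rot [ 1.7998e+02 -1.0000e-01  4.2300e+01] q [-34.9   8.2  13.7 109.   -2.2  63.   22. ] F [-2.09 -0.31  7.26] M [-0.193  0.523 -0.029] w 0.0238
```

```bash
python3 -m inch '{"dp":[[0,0,0],[0,0,0]],"turn":[2,0]}'; python3 st.py;  python3 -m inch '{"dp":[[0,0,0],[0,0,0]],"turn":[2,0]}'; python3 st.py
```

```text
time_s: 16.95
tool_pos: [0.4971, 0.1742, 0.1122]
tool_rot: [180.0, -0.1, 40.3]
force: [-2.1, -0.9, 8.3]
grip_width: 0.0239
t 16.95 pos [0.4971 0.1742 0.1122] rot [ 1.7998e+02 -1.1000e-01  4.0310e+01] q [-35.    8.2  13.9 109.   -2.2  63.   20. ] F [-2.12 -0.91  8.27] M [-0.23   0.528  0.033] w 0.0239
time_s: 17.2
tool_pos: [0.4971, 0.1742, 0.1121]
tool_rot: [180.0, -0.1, 38.3]
force: [-1.2, 0.0, 7.5]
grip_width: 0.0241
t 17.2 pos [0.4971 0.1742 0.1121] rot [ 1.7999e+02 -1.1000e-01  3.8310e+01] q [-35.1   8.2  14.  109.   -2.2  63.   18.1] F [-1.19  0.04  7.54] M [-0.206  0.559  0.028] w 0.0241
```

```bash
python3 -m inch '{"dp":[[0,0,0],[0,0,0]],"turn":[2,0]}'; python3 st.py
```

```text
time_s: 17.45
tool_pos: [0.4971, 0.1742, 0.1121]
tool_rot: [180.0, -0.1, 36.3]
force: [-1.4, -0.1, 9.6]
grip_width: 0.0235
t 17.45 pos [0.4971 0.1742 0.1121] rot [ 1.7999e+02 -1.1000e-01  3.6310e+01] q [-35.3   8.2  14.2 109.   -2.3  63.   16.1] F [-1.42 -0.07  9.65] M [-0.214  0.611  0.04 ] w 0.0235
```

```bash
python3 -m inch '{"dp":[[0,0,0],[0,0,0]],"turn":[1,0]}'; python3 st.py; python3 -m inch '{"dp":[[0,0,-0.001],[0,0,-0.001],[0,0,-0.001],[0,0,-0.001],[0,0,-0.001],[0,0,0]],"turn":[0,0,0,0,0,0]}'; python3 st.py
```

```text
time_s: 17.7
tool_pos: [0.4971, 0.1742, 0.1121]
tool_rot: [180.0, -0.1, 35.3]
force: [-1.9, 0.2, 8.0]
grip_width: 0.0238
t 17.7 pos [0.4971 0.1742 0.1121] rot [ 1.7999e+02 -1.1000e-01  3.5320e+01] q [-35.3   8.2  14.2 109.   -2.3  63.   15.1] F [-1.94  0.2   7.97] M [-0.2    0.549 -0.014] w 0.0238
time_s: 18.45
tool_pos: [0.4969, 0.1741, 0.1159]
tool_rot: [180.0, -0.1, 35.3]
force: [1.9, 0.9, 1.5]
grip_width: 0.0237
t 18.45 pos [0.4969 0.1741 0.1159] rot [ 1.7999e+02 -8.0000e-02  3.5320e+01] q [-35.4   7.9  14.2 108.8  -2.2  63.5  15. ] F [1.87 0.91 1.46] M [ 0.298 -0.411  0.08 ] w 0.0237
```

```bash
python3 -m inch '{"dp":[[0,0,-0.001],[0,0,-0.001],[0,0,-0.001],[0,0,-0.002],[0,0,-0.005],[0,0,-0.01],[0,0,-0.02],[0,0,-0.025]],"turn":[0,0,0,0,0,0,0,0]}'; python3 -m inch '{"dp":[[0,0,-0.015],[0.03,0,0],[0.04,0,0],[0.04,0,0],[0.04,0,0],[0,0,0]],"turn":[0,0,0,0,0,0]}'; python3 st.py
python3 - <<'E'
from h import *
S=grab("scene",6);T=grab("top",6);np.savez("av2.npz",S=S,T=T)
save("pics/k1.png",T,203,243,222,262,15)
save("pics/k2.png",S,325,365,195,225,15)
cv2.imwrite("pics/k3.png",S)
E
```

```text
time_s: 19.45
tool_pos: [0.496, 0.1733, 0.1818]
tool_rot: [-180.0, 0.1, 35.3]
force: [-0.3, -0.4, -0.9]
grip_width: 0.024
time_s: 20.2
tool_pos: [0.6195, 0.2623, 0.1944]
tool_rot: [-180.0, 0.1, 35.4]
force: [-0.2, -0.1, -1.5]
grip_width: 0.0237
t 20.2 pos [0.6195 0.2623 0.1944] rot [-1.7999e+02  9.0000e-02  3.5430e+01] q [-35.7  22.1  13.9  82.2  -5.3  76.5  13.9] F [-0.24 -0.08 -1.47] M [-0.05   0.057 -0.02 ] w 0.0237[ WARN:0@13.892] global loadsave.cpp:1063 imwrite_ Unsupported depth image for selected encoder is fallbacked to CV_8U.
```

View pics/k2.png

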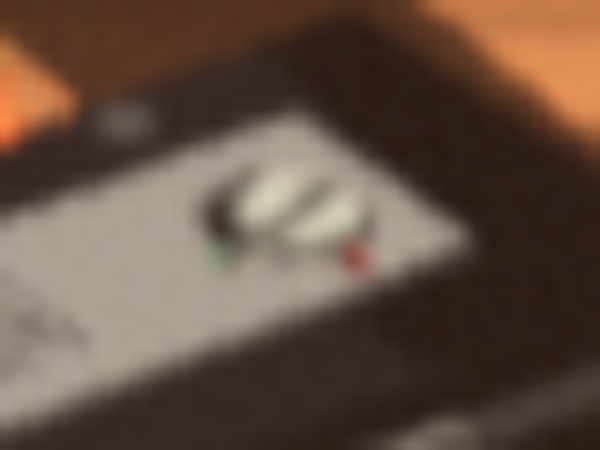

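View pics/k1.png

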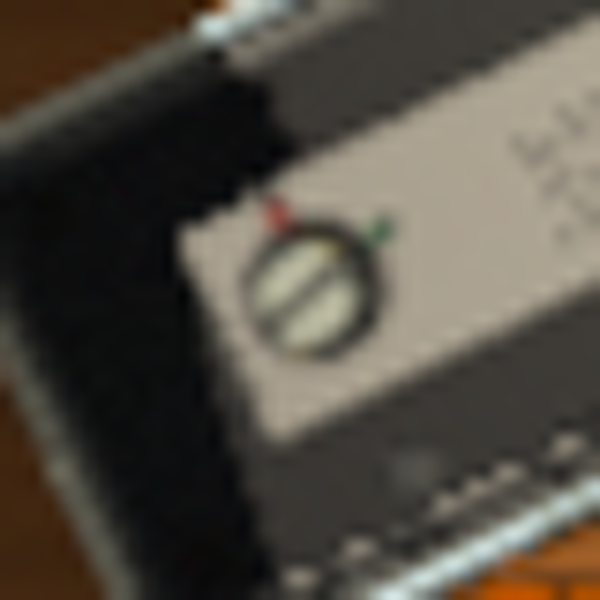

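View pics/k3.png

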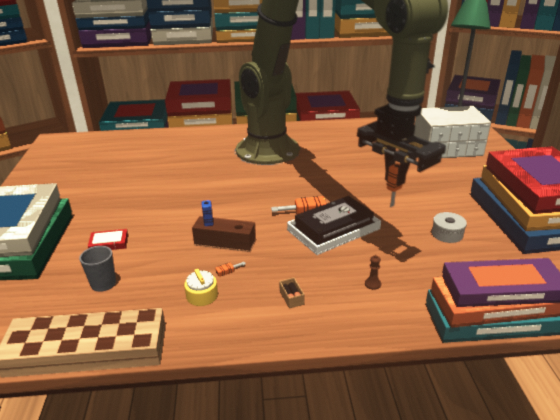

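Run:
```python
from h import *
for f in("av.npz","av2.npz"):
    d=np.load(f)
    for n,ctr,rad in(("top",(222.75,241.25),2.4),("scene",(344.5,208.05),None)):
        I=d["T" if n=="top" else "S"];F=10;x0,y0=int(ctr[0])-10,int(ctr[1])-10
        g=cv2.cvtColor(cv2.resize(I[y0:y0+21,x0:x0+21].astype(np.float32),None,fx=F,fy=F,interpolation=cv2.INTER_CUBIC),cv2.COLOR_BGR2GRAY)
        c=plane(n,ctr,.0525)[:2]
        if n=="scene": c=np.array([.4935,.1747])
        ys,xs=np.mgrid[0:210:2,0:210:2];P=np.array([plane(n,((x+.5)/F-.5+x0,(y+.5)/F-.5+y0),.0525)[:2] for x,y in zip(xs.ravel(),ys.ravel())])
        v=g[ys.ravel(),xs.ravel()];r=np.linalg.norm(P-c,axis=1)
        for R in(.006,.0075):
            m=r<R;w=np.clip(np.percentile(v[m],60)-v[m],0,None);Cv=np.cov(P[m].T,aweights=w);e,V=np.linalg.eigh(Cv);k=V[:,1]*np.sign(V[0,1]);print(f,n,R,np.degrees(np.arctan2(k[1],k[0])).round(1),(P[m]*w[:,None]).sum(0)/w.sum(),np.sqrt(e)*1e3)
```

```text
av.npz top 0.006 26.7 [0.49625622 0.17365022] [1.2567449  3.33177765]
av.npz top 0.0075 25.5 [0.4963312  0.17366674] [1.53970638 4.23334651]
av.npz scene 0.006 27.0 [0.4932831  0.17326519] [1.32158088 3.43264208]
av.npz scene 0.0075 25.7 [0.49332932 0.17319658] [1.63896961 4.47172238]
av2.npz top 0.006 -47.3 [0.49700232 0.17340058] [1.23384365 3.5145775 ]
av2.npz top 0.0075 -48.6 [0.49694561 0.1734861 ] [1.52378502 4.41848583]
av2.npz scene 0.006 -39.3 [0.49337312 0.17573835] [1.27628601 3.27920248]
av2.npz scene 0.0075 -39.1 [0.49347415 0.17559867] [1.58552958 4.22656443]
```

The top view shows the slot now pointing at the green dot, about 74° from where it started, in line with the driver's kinematics (83° of tool turn less about 6° of blade play). The scene view gives about 66°, but it is strongly foreshortened there and less trustworthy. Lifting off found the slot floor back at its original height (TCP z 0.1159), so the screw has sprung up. I take the driver back to the stand.

```bash
python3 -m inch '{"dp":[[0,0,-0.005],[0,0,0],[0,0,0],[0,0,0]],"turn":[-10.4,-10.3,-10.3,0]}'; python3 -m inch '{"dp":[[-0.036,0.009,0],[-0.055,0.013,0],[-0.055,0.013,0],[-0.055,0.013,0],[-0.055,0.013,0],[-0.055,0.013,0],[-0.036,0.009,0],[0,0,0]],"turn":[0,0,0,0,0,0,0,0]}';python3 -m inch '{"dp":[[0,0,0],[0,0,0]],"turn":[0,0]}'; python3 st.py .5538 -.1097 .0750 66.42
```

```text
time_s: 21.3
tool_pos: [0.6188, 0.2604, 0.201]
tool_rot: [-180.0, -0.0, 66.2]
force: [0.1, -0.1, -0.7]
grip_width: 0.0239
time_s: 22.3
tool_pos: [0.5546, -0.0953, 0.2015]
tool_rot: [179.9, 0.0, 65.7]
force: [0.2, 0.7, -0.4]
grip_width: 0.0236
time_s: 22.55
tool_pos: [0.5558, -0.0887, 0.2009]
tool_rot: [-180.0, -0.0, 66.4]
force: [0.4, 0.2, -1.1]
grip_width: 0.0238
t 22.55 pos [ 0.5558 -0.0887  0.2009] rot [-1.7998e+02 -4.0000e-02  6.6420e+01] q [-12.    8.5  20.3  98.3  -3.1  73.8  75.4] F [ 0.39  0.25 -1.07] M [ 0.008  0.02  -0.035] w 0.0238
tool shift [-0.0201  0.0066  0.1258]
turn 0.0
```

```bash
python3 -m inch '{"dp":[[-0.01,0.0033,0],[-0.01,0.0033,0],[0,0,0],[0,0,0]],"turn":[0,0,0,0]}'; python3 st.py .5538 -.1097 .0750 66.42
```

```text
time_s: 23.05
tool_pos: [0.5535, -0.1116, 0.2009]
tool_rot: [-180.0, -0.0, 66.3]
force: [0.6, 0.1, -0.0]
grip_width: 0.0238
t 23.05 pos [ 0.5535 -0.1116  0.2009] rot [-1.7999e+02 -2.0000e-02  6.6300e+01] q [-10.5   8.7  21.3  98.1  -3.3  73.8  77.8] F [ 0.61  0.14 -0.04] M [ 0.017  0.004 -0.065] w 0.0238
tool shift [ 0.0018 -0.0004  0.1259]
turn -0.12
```

```bash
python3 -m inch '{"dp":[[0.0008,0,0.02],[0,0,0.025],[0,0,0.025],[0,0,0],[0,0,0]],"turn":[0,0,0,0,0]}'; python3 st.py .5538 -.1097 .0750 66.42
python3 - <<'E'
from h import *
S=grab("scene",4)
save("pics/n2.png",S,195,275,165,250,7)
E
```

```text
time_s: 23.68
tool_pos: [0.5545, -0.1108, 0.132]
tool_rot: [179.9, -0.0, 66.3]
force: [0.4, 0.4, -0.8]
grip_width: 0.0235
t 23.675 pos [ 0.5545 -0.1108  0.132 ] rot [ 1.7993e+02 -3.0000e-02  6.6330e+01] q [-10.   11.9  21.1 102.8  -4.7  66.1  78.8] F [ 0.35  0.42 -0.82] M [ 0.009 -0.022 -0.003] w 0.0235
tool shift [ 0.0007 -0.0011  0.0569]
turn -0.09
```

View pics/n2.png

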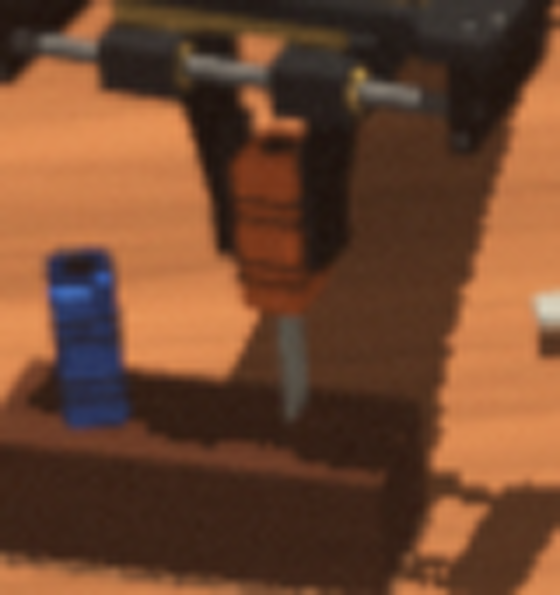

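```bash
python3 -m inch '{"dp":[[0.0006,-0.0009,0.004],[0,0,0.004],[0,0,0.005],[0,0,0.005],[0,0,0]],"turn":[0,0,0,0,0]}'; python3 st.py .5538 -.1097 .0750 66.42
```

```text
time_s: 24.5
tool_pos: [0.5528, -0.1099, 0.1123]
tool_rot: [-179.9, 0.0, 66.3]
force: [-0.3, 0.6, -1.4]
grip_width: 0.024
t 24.5 pos [ 0.5528 -0.1099  0.1123] rot [-1.7994e+02  2.0000e-02  6.6320e+01] q [ -9.9  12.9  20.9 104.1  -5.1  64.   79.1] F [-0.31  0.6  -1.35] M [-0.004  0.035  0.01 ] w 0.024
tool shift [0.0006 0.0009 0.0373]
turn -0.1
```

Below the stand's top now (tip at z ≈ 0.045), with no side load. It is in the hole, so I continue down.

```bash
python3 -m inch '{"dp":[[0,0,0.01],[0,0,0.01],[0,0,0.01],[0,0,0.004],[0,0,0]],"turn":[0,0,0,0,0]}'; python3 st.py .5538 -.1097 .0750 66.42
```

```text
time_s: 25.12
tool_pos: [0.553, -0.1099, 0.0785]
tool_rot: [-180.0, 0.0, 66.3]
force: [-0.2, 0.3, -0.9]
grip_width: 0.0235
t 25.125 pos [ 0.553  -0.1099  0.0785] rot [-1.7996e+02  1.0000e-02  6.6310e+01] q [ -9.6  15.   20.7 105.8  -6.1  60.2  79.8] F [-0.15  0.26 -0.85] M [ 0.021 -0.018  0.071] w 0.0235
tool shift [0.0005 0.0007 0.0035]
turn -0.11
```

```bash
python3 -m inch '{"dp":[[0.0004,0.0006,0.002],[0,0,0.001],[0,0,0]],"turn":[0,0,0]}'; python3 st.py .5538 -.1097 .0745 66.42; python3 -m inch '{"dp":[[0,0,0.0006],[0,0,0]],"turn":[0,0]}';python3 st.py .5538 -.1097 .0745 66.42
```

```text
time_s: 25.5
tool_pos: [0.554, -0.1098, 0.076]
tool_rot: [180.0, -0.0, 66.3]
force: [0.9, -0.3, -0.8]
grip_width: 0.0239
t 25.5 pos [ 0.554  -0.1098  0.076 ] rot [ 1.7999e+02 -1.0000e-02  6.6320e+01] q [ -9.5  15.3  20.6 105.9  -6.2  59.9  79.9] F [ 0.92 -0.29 -0.8 ] M [-0.017  0.026 -0.043] w 0.0239
tool shift [ 0.     -0.0002  0.0015]
turn -0.1
time_s: 25.75
tool_pos: [0.5539, -0.1098, 0.0754]
tool_rot: [180.0, -0.0, 66.3]
force: [-0.4, 0.4, -1.4]
grip_width: 0.0237
t 25.75 pos [ 0.5539 -0.1098  0.0754] rot [180.    -0.    66.32] q [ -9.5  15.3  20.6 105.9  -6.2  59.9  79.9] F [-0.42  0.43 -1.43] M [-0.002 -0.016  0.017] w 0.0237
tool shift [ 0.     -0.0002  0.0009]
turn -0.1
```

```bash
python3 -m inch '{"dp":[[0,0,0.0006],[0,0,0]],"turn":[0,0]}';python3 -m inch '{"dp":[[0,0,0.0004],[0,0,0]],"turn":[0,0]}';python3 st.py .5538 -.1097 .0745 66.42
```

```text
time_s: 26.0
tool_pos: [0.5539, -0.1098, 0.0747]
tool_rot: [-180.0, -0.0, 66.3]
force: [-0.8, -0.3, -0.8]
grip_width: 0.0237
time_s: 26.25
tool_pos: [0.554, -0.1098, 0.0746]
tool_rot: [180.0, -0.0, 66.3]
force: [-0.2, -0.7, 0.7]
grip_width: 0.0237
t 26.25 pos [ 0.554  -0.1098  0.0746] rot [ 1.800e+02 -1.000e-02  6.632e+01] q [ -9.5  15.4  20.6 105.9  -6.2  59.8  79.9] F [-0.2  -0.74  0.7 ] M [0.043 0.171 0.052] w 0.0237
tool shift [ 0.0001 -0.0002  0.0001]
turn -0.1
```

Seated: contact came at z 0.0746, the same height as at pick-up. I release by opening the fingers fully, then lift.

```bash
python3 -m inch '{"dp":[[0,0,0],[0,0,0],[0,0,0],[0,0,0],[0,0,0],[0,0,0],[0,0,0],[0,0,0]],"turn":[0,0,0,0,0,0,0,0]}' -1; python3 st.py
```

```text
time_s: 27.25
tool_pos: [0.5539, -0.1098, 0.0744]
tool_rot: [180.0, -0.0, 66.3]
force: [0.6, 0.8, -0.2]
grip_width: 0.0861
t 27.25 pos [ 0.5539 -0.1098  0.0744] rot [180.    -0.    66.32] q [ -9.5  15.4  20.6 105.9  -6.2  59.8  79.9] F [ 0.59  0.82 -0.21] M [-0.009  0.029 -0.024] w 0.0861
```

```bash
python3 -m inch '{"dp":[[0,0,-0.01],[0,0,-0.025],[0,0,-0.035],[0,0,-0.035],[0,0,-0.025],[0,0,0]],"turn":[0,0,0,0,0,0]}';python3 -m inch '{"dp":[[0.03,0.0,0],[0.05,0,0],[0.05,0,0],[0.05,0.0,0],[0.05,0,0],[0.04,0,0],[0.03,0,0],[0,0,0]],"turn":[0,0,0,0,0,0,0,0]}'; python3 st.py
python3 - <<'E'
from h import *
S=grab("scene",6);T=grab("top",6);np.savez("av3.npz",S=S,T=T)
cv2.imwrite("pics/p1.png",S.astype(np.uint8));cv2.imwrite("pics/p2.png",T.astype(np.uint8))
save("pics/p3.png",T,203,243,222,262,15)
F=10
u=cv2.resize(np.clip(T[214:236,300:320],0,255).astype(np.float32),None,fx=F,fy=F,interpolation=cv2.INTER_CUBIC).clip(0,255).astype(np.uint8);hsv=cv2.cvtColor(u,cv2.COLOR_BGR2HSV)
m=((hsv[...,1]>200)&(hsv[...,2]>130)&(hsv[...,0]<18)).astype(np.uint8)
if m.sum()>500:
    cn=max(cv2.findContours(m,0,1)[0],key=cv2.contourArea);r=cv2.minAreaRect(cn);print("top face",plane("top",(np.array(r[0])+.5)/F-.5+[300,214],.115),np.array(r[1])/F,r[2])
E
```

```text
time_s: 28.0
tool_pos: [0.5555, -0.1102, 0.2073]
tool_rot: [179.7, -0.1, 66.3]
force: [0.3, -0.5, 0.0]
grip_width: 0.0867
time_s: 29.0
tool_pos: [0.6736, 0.1686, 0.2021]
tool_rot: [-179.8, 0.0, 66.6]
force: [0.1, 0.4, -0.5]
grip_width: 0.0869
t 29.0 pos [0.6736 0.1686 0.2021] rot [-1.7984e+02  3.0000e-02  6.6590e+01] q [-25.5  24.5  12.9  77.9  -5.5  78.3  54. ] F [ 0.05  0.45 -0.45] M [-0.02  -0.014  0.05 ] w 0.0869
top face [ 0.55244246 -0.11064323  0.115     ] [ 7.78399277 10.36962509] 25.4077205657959
```

View pics/p1.png

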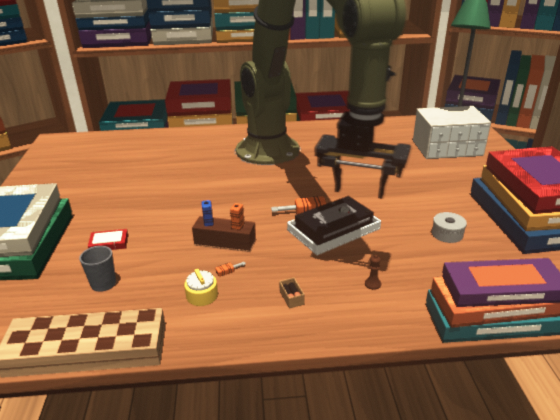

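View pics/p2.png

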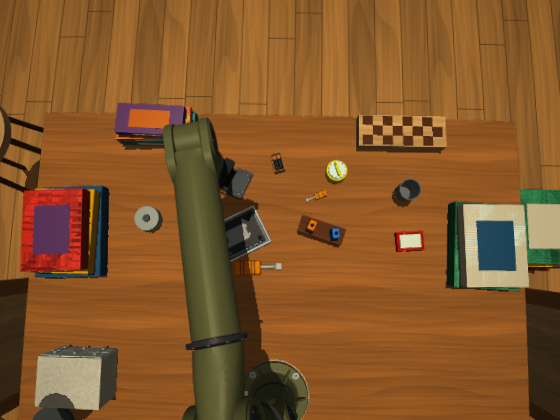

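View pics/p3.png

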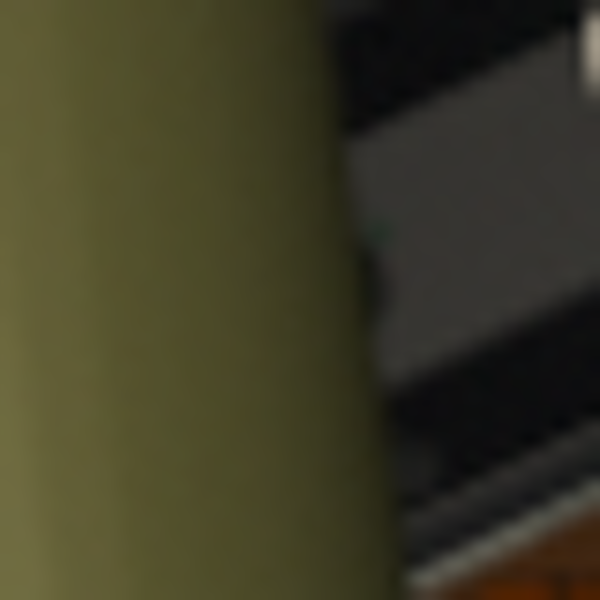

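The driver is back in its hole: top face within about 2 mm of the start, yaw about the same. I move the arm clear of the clock for an unshaded look at the lock.

```bash
python3 -m inch '{"dp":[[0.03,-0.03,0],[0.04,-0.04,0],[0.04,-0.04,0],[0.04,-0.04,0],[0.04,-0.04,0],[0.04,-0.04,0],[0.04,-0.04,0],[0,0,0]],"turn":[0,0,0,0,0,0,0,0]}';python3 -m inch '{"dp":[[0.04,-0.02,0],[0.04,-0.02,0],[0.03,-0.02,0],[0,0,0]],"turn":[0,0,0,0]}'; python3 st.py
python3 - <<'E'
from h import *
S=grab("scene",8);T=grab("top",8);np.savez("av3.npz",S=S,T=T)
save("pics/r3.png",T,203,243,222,262,15);save("pics/r4.png",S,325,365,195,225,15);save("pics/r5.png",S,190,260,190,250,10)
E
sed -i 's/d=np.load("av.npz")/import sys;d=np.load(sys.argv[1] if len(sys.argv)>1 else "av.npz")/' m.py; python3 m.py av3.npz | head -12
python3 - <<'E'
from h import *
for f in("av.npz","av3.npz"):
    d=np.load(f)
    for n,ctr in(("top",(222.75,241.25)),("scene",(344.5,208.05))):
        I=d["T" if n=="top" else "S"];F=10;x0,y0=int(ctr[0])-10,int(ctr[1])-10
        g=cv2.cvtColor(cv2.resize(I[y0:y0+21,x0:x0+21].astype(np.float32),None,fx=F,fy=F,interpolation=cv2.INTER_CUBIC),cv2.COLOR_BGR2GRAY)
        c=plane(n,ctr,.0525)[:2]
        ys,xs=np.mgrid[0:210:2,0:210:2];P=np.array([plane(n,((x+.5)/F-.5+x0,(y+.5)/F-.5+y0),.0525)[:2] for x,y in zip(xs.ravel(),ys.ravel())])
        v=g[ys.ravel(),xs.ravel()];r=np.linalg.norm(P-c,axis=1)
        for R in(.006,.0075):
            m=r<R;w=np.clip(np.percentile(v[m],60)-v[m],0,None);e,V=np.linalg.eigh(np.cov(P[m].T,aweights=w));k=V[:,1]*np.sign(V[0,1]);print(f,n,R,np.degrees(np.arctan2(k[1],k[0])).round(1))
E
```

```text
time_s: 30.6
tool_pos: [0.5298, 0.5277, 0.2034]
tool_rot: [-179.7, -0.1, 66.9]
force: [0.7, -1.2, 0.7]
grip_width: 0.0869
time_s: 31.1
tool_pos: [0.5225, 0.6482, 0.2024]
tool_rot: [-179.9, 0.1, 66.5]
force: [0.8, 0.2, 0.0]
grip_width: 0.0871
t 31.1 pos [0.5225 0.6482 0.2024] rot [-1.7988e+02  5.0000e-02  6.6550e+01] q [-55.2  43.2   4.9  49.2  -3.5  87.8  15.1] F [0.77 0.2  0.05] M [-0.019 -0.018 -0.007] w 0.0871
driver box world
 [[ 0.5428 -0.0931  0.115 ]
 [ 0.572  -0.1065  0.115 ]
 [ 0.5621 -0.1282  0.115 ]
 [ 0.533  -0.1148  0.115 ]]
edges [(np.float64(0.0238), np.float64(65.7)), (np.float64(0.0321), np.float64(-24.6)), (np.float64(0.0238), np.float64(-114.4)), (np.float64(0.0321), np.float64(155.3))] ctr [ 0.5525 -0.1106  0.115 ]
scene dark [([62, 55, 23, 12, 221], [235.85, 205.63]), ([16, 86, 125, 74, 3611], [238.1, 213.12])]
top dot [311.82 224.77]
tri (array([ 0.55200878, -0.10947675,  0.11557937]), np.float64(0.00248910157843494)) [ 0.55202658 -0.11077123  0.115     ]
red [([178, 137, 14, 15, 166], array([221.03, 235.97]), array([0.514 , 0.1798, 0.0525]))]
grn []
bore 85 [176, 147, 79, 91, 2108] [223.59 240.74] [81.2 85.9] [223.88 240.53] [0.4987 0.1708 0.0525]
av.npz top 0.006 26.7
av.npz top 0.0075 25.5
av.npz scene 0.006 24.2
av.npz scene 0.0075 26.5
av3.npz top 0.006 -47.4
av3.npz top 0.0075 -48.7
av3.npz scene 0.006 -38.7
av3.npz scene 0.0075 -39.7
```

View pics/r3.png

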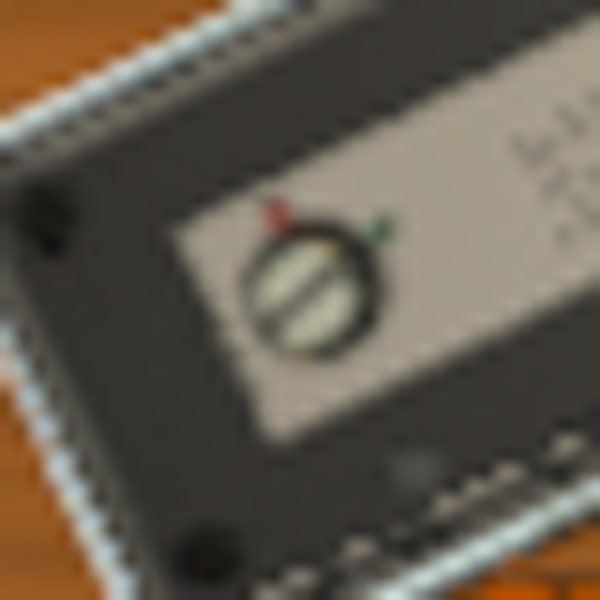

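View pics/r4.png

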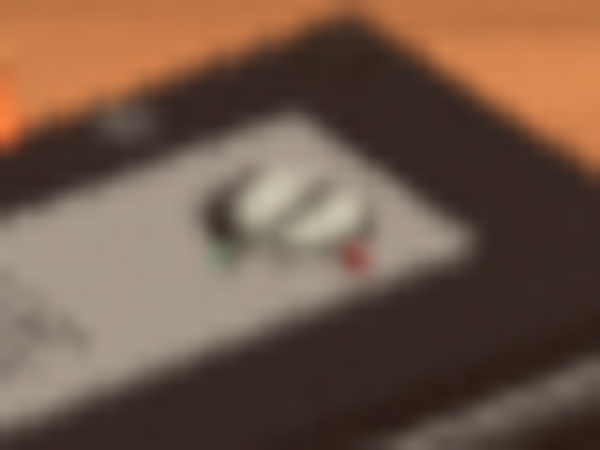

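View pics/r5.png

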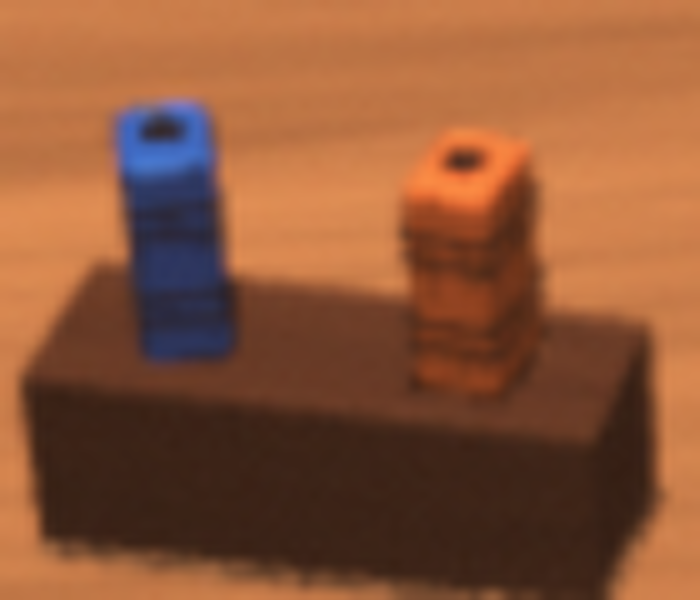

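```bash
python3 -m inch '{"dp":[[0,0,0],[0,0,0]],"turn":[0,0]}' >/dev/null; python3 st.py; python3 -c "
from cell import env
print(env.sign_off())"
```

```text
t 32.15 pos [0.5248 0.6455 0.2044] rot [179.99  -0.    66.32] q [-55.1  43.    5.   49.3  -3.4  87.8  15.1] F [-0.17 -0.31  0.16] M [-0.015 -0.01  -0.001] w 0.0871
the job is handed in; nothing more can be done
None
```

I turned the screw clockwise to the green mark with the orange flat driver, stood the driver back in its hole, and handed in at 32 s. No verdict was reported.

**What I did**
- I gripped the driver across its 24 mm side and drew it out. The blade went into the slot on the first try, touching the slot floor at the expected height.
- I pushed the screw in about 3.5–4 mm with roughly 10 N and turned the tool 83°. That includes about 6° of blade play, so the screw should have turned 75–77°.
- I lifted off, lowered the driver into its hole until it seated, let go and moved the arm clear.

**Last checks**
- **Lock:** the top view puts the slot on the green dot, turned about 74° (1.29 rad). On lift-off the slot floor was back at its starting height.
- **Driver:** it stands upright in its hole, about 2 mm from where it started.
- **Robot:** the gripper is open and clear of everything.
- **Bystanders:** they look unmoved. I judged that by eye, not by measuring.

**What disagreed**
- **Scene view of the slot:** it gave only about 64–66° of turn. I put that down to the low viewing angle and trusted the top view and the tool's turn, but I had no direct reading of the catch.
- **Heights and offsets:** the two cameras differed from each other and from the arm by 1–3 mm, about the stated calibration accuracy.
- **Decoy drivers:** the large and small orange drivers, which stood on their tips, fell over while the arm was first moving in. I saw no sign of contact and left them there. The large one lies against the tray.

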